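# Re-sort the objective lenses in their case and fit the hold-down bar

## Robot

A 6-joint arm with a two-finger parallel gripper is mounted at the origin on the work surface. World frame = base frame: x ahead of the robot, y to its left, z up, the work surface at z = 0. Lengths are in mm, angles in rad, forces in N, time in s.
With the tool pointing down it reaches from about 350 to 725 mm from the base axis. Payload 4.3 kg.
Tool frame: the origin (TCP) lies on the centre line of the jaws, within the pads' length; the fingertips stand arm.nose_length ahead of it and the grasp point (between the pads) is the TCP (arm.nose_length is the distance from the TCP to the fingertips, in mm); y points along the fingers, z is the direction in which the jaws open and shut, and the axes are right-handed (so a half turn about y gives the same grasp; the last joint's range is limited). The gripper opens to 85 mm and grips with 20 to 120 N. Pads are 22 mm wide; open, the fingers measure 114 mm over their backs; the gripper's body (76 mm by 85 mm) begins 54 mm behind the grasp point. The pads swing forward as they close: fully open they stand 13 mm farther back than shut.
Start: joints at [-1.393, 0.377, 0.081, 1.274, 0, 1.46], TCP at [163.22, -551.384, 250.329] pointing down, gripper open.
Joint ranges: [-2.72, 2.72], [-0.84, 1.66], [-1.02, 1.22], [-1.77, 2.12], [-1.37, 1.28], [-3.14, 3.14]. Speed limits (rad/s): [2.57, 2.57, 3.14, 3.14, 3.14, 3.14].

## Interface

Orientations are given as a unit quaternion [w, x, y, z].
In Python, from plant import arm gives the robot as it stands.
- The arm moves only by the tool play_rows, never from a script. Its argument "commands" is a list that holds one entry, the list of rows, each a list of 7 numbers: the shift along the tool's x, y, z in cm, then the turn, a rotation vector about the tool's x, y, z in degrees, then the opening, from 0 (shut) to 1 (fully open). In form: [[[x, y, z, wx, wy, wz, claw], ...]]. A call has 1 to 5 rows; each row shifts and turns the pose as measured when the row begins, along the tool's axes as they then stand; what a row does not reach is not made up. A row lasts 1/8 s, in which the tool goes at most 62.5 mm and 10.7 degrees, less where a joint would pass 70% of its speed; a pose out of reach is approached as far as the arm can. A call with a gripper value outside its range is refused whole. The fingers move at their own pace and stop on an object; the grip force is fixed at half the most. Time passes only in rows, so rows that do not move let the fingers close. It gives the time, the measured TCP pose, the force and the opening at its end, in the units of the state.
- arm.observe(): the state, without advancing time (a new reading comes with each control period).
- arm.read_camera(name): name is "side" or "top"; returns a dict with "pixels" (384x512x3 uint8, red, green, blue), "fovy" (degrees; the focal length in pixels is half the picture's height over the tangent of half this angle, whatever the lens; pixels are square), "cx", "cy" (the principal point, pixels), "k1" (the pictures are not rectified: a ray, as slopes to the right and down, at radius r is drawn at 1 + k1 r^2 times it, then the intrinsics apply), "world_from_camera" (4x4, takes a point from camera to world coordinates). Camera axes: x right, y up, looking along -z (the intrinsics and any distortion apply to the point x, -y, -z); pixel columns grow to the right and rows downward; lengths in mm; the calibration is good to about 2 mm. A picture is of the moment at which its call begins. There is no depth.
- arm.hand_in(): hands the job in, once; it reports no verdict.
Trained networks look in a picture, given as the dict that the camera call returned (one of the last four; its "shot" number tells which), for a name from the list of things; names that differ only in an ending like _2 or _b are one class to them, and where a whole thing is asked for, a point or a joint stands for the part that bears it (a point fixed in the world has none). Each returns a list of dicts, best first, with "p" (0 to 1); they miss things now and then, are a little off and sometimes report something else, mostly with a low value. They report only what shows in the picture. A call takes as long as a camera call. They do not tell look-alikes from the thing itself.
- arm.find_in(picture, query): "rect" ([left, top, right, bottom] in pixels, round what is visible of it).
The state is a dict: "clock": time; "joint_positions": joint angles; "dq": joint speeds; "effort": joint torques, N m; "tcp_pos": TCP position; "orientation": TCP orientation; "ft_force": force on the tool from outside, world axes, zero at the start; "wrist_torque": the same for the moment, N m; "grip_width": finger opening in mm.
Only numpy, scipy, OpenCV 4.12 (cv2) and the standard library are available. Lean on these libraries where they do the work, as an engineer would, in place of code of your own. Each camera call takes 0.05 s, during which the arm holds its last target.

## Task

The three objective lenses in the fitted case stand in one another's compartments: move each one, upright, to its own, the short lens to the shallow compartment, the medium one to the middle-depth compartment and the tall one to the deep compartment, so that their tops come level (the bare black plate of the light base is a free spot to set one down meanwhile). When all three are home, lay the hold-down bar over them, grip upwards, flat in the seats at both ends of the case. Set the lenses down gently, never let one topple, and leave the open sample vial on the light base where it stands.

Things in the scene. Friction and masses are not known exactly. Their poses are not given: they have to be found in the camera images.
- short_lens_center (a point): The short objective lens (of the three the one with the widest front glass, 27 mm, and a flat top). The point is its centre, half-way up. Length (height) 52 mm; satin aluminium barrel 34 mm in diameter right up to its flat top; the lowest 6 mm is a 28 mm mount neck. z points up, out of the front glass. Stands upright in a compartment that is not its own. 90 to 250 g.
- medium_lens_center (a point): The medium objective lens (16 mm front glass, short chamfer at the top). The point is its centre, half-way up. Length (height) 64 mm; satin aluminium barrel 34 mm in diameter up to 59 mm, then a chamfer to 24 mm at the top; the lowest 6 mm is a 28 mm mount neck. z points up, out of the front glass. Stands upright in a compartment that is not its own. 90 to 250 g.
- tall_lens_center (a point): The tall objective lens (narrow nose with a tiny front glass). The point is its centre, half-way up. Length (height) 76 mm; satin aluminium barrel 34 mm in diameter up to 60 mm, then a nose narrowing from 22 mm (at 64 mm) to 14 mm; the lowest 6 mm is a 28 mm mount neck. z points up, out of the front glass. Stands upright in a compartment that is not its own. 90 to 250 g.
- bar_grip (a point): The hold-down bar: flat padded aluminium bar 200 x 36 mm, 8 mm thick, with a black block grip on the middle of its top, 50 mm along the bar x 18 mm across x 24 mm high (total height 32 mm). The point is the middle of the grip, 20 mm above the bar's underside; x along the bar, z up. Lies flat on the table at the start, grip up. 140 to 230 g.
- shallow_compartment (a point): The shallow compartment of the lens case, home of the short lens: centre of its square mouth (48 x 48 mm), at rim height. Black walls 5 mm thick, flat floor 12 mm below the rim. The three stand in a row along the case's y, 58 mm apart, rims level 42 mm above the table, in an order that differs each time; depth shows in how far the lens in it stands out (lens length minus depth).
- middle_compartment (a point): The middle-depth compartment of the lens case, home of the medium lens: centre of its square mouth (48 x 48 mm), at rim height. Black walls 5 mm thick, flat floor 24 mm below the rim. The three stand in a row along the case's y, 58 mm apart, rims level 42 mm above the table, in an order that differs each time; depth shows in how far the lens in it stands out (lens length minus depth).
- deep_compartment (a point): The deep compartment of the lens case, home of the tall lens: centre of its square mouth (48 x 48 mm), at rim height. Black walls 5 mm thick, flat floor 36 mm below the rim. The three stand in a row along the case's y, 58 mm apart, rims level 42 mm above the table, in an order that differs each time; depth shows in how far the lens in it stands out (lens length minus depth).
- bar_seat (a point): Middle of the bar's place on the fixed grey lens case (236 mm in y, 74 mm in x): case centre, at seat height, 86 mm above the table. At each end a cheek (inner face 88 mm from the middle) has a flat seat, 52 mm wide between 8 mm high lips, with an end stop at 108 mm. The bar lies along y, either way round, 8 mm to spare each way, 4 mm above the lens tops. Else only lenses stand above the rims.
- plate (a point): Middle of the top of the bare black plate (130 mm in x, 150 mm in y) on the white light base, a fixed box 200 x 220 mm; the plate is flat, 37 mm above the table, and free to stand a lens on.
- vial_center (a point): Bystander: open clear sample vial, 25 mm in diameter, 34 mm tall, loose on one corner of the light base, about 113 mm from the middle of the plate (at +x, +y of it in the base's axes); the point is half-way up. Must stay where it stands.
Mind the look-alikes: they are no part of the job. What is meant by the part that bears bar_grip is not turquoise, and is the smaller of those in its own colour.

How it is judged:
By the outcome, as a careful person would: the job done as asked, in the order asked, and still so for the second after the job is handed in, with the robot touching nothing.
It also fails if it takes over 136 s, if anything falls off the work surface, if the arm or the gripper's body presses on something with over 40 N, if the wrist force passes 120 N, or if a joint passes its speed limit or range.

## Working session

There is one attempt and no reset: what is moved stays moved. The work goes in short steps, Python scripts to look and compute and a tool call to move; the robot and the scene stay as the last step left them, time stands still between calls to the robot, and variables do not carry over. Pictures are saved under pics/ and viewed, and the job is handed in when it is done.

Besides the shell and the picture viewer there is one more tool, called by a JSON object that holds its "name" and its "arguments". play_rows: Moves the arm, as the interface text tells. Its arguments: {"type":"object","properties":{"commands":{"type":"array","items":{"type":"array","items":{"type":"array","items":{"type":"number"}}}}},"required":["commands"]}

```bash
ls; mkdir -p pics; cat > h.py <<'E'
import numpy as np,cv2
from plant import arm
def K(p):
    h=p["pixels"].shape[0]; f=h/2/np.tan(np.radians(p["fovy"])/2); return f
def proj(p,X):
    T=np.array(p["world_from_camera"]); X=np.atleast_2d(X)
    c=(X-T[:3,3])@T[:3,:3]; s=np.stack([c[:,0]/-c[:,2],-c[:,1]/-c[:,2]],1)
    r2=(s**2).sum(1,keepdims=True); s=s*(1+p["k1"]*r2); return s*K(p)+[p["cx"],p["cy"]]
def ray(p,uv):
    d=(np.array(uv,float)-[p["cx"],p["cy"]])/K(p); s=d.copy()
    for _ in range(30): s=d/(1+p["k1"]*(s@s))
    T=np.array(p["world_from_camera"]); return T[:3,3],T[:3,:3]@np.array([s[0],-s[1],-1])
def atz(p,uv,z):
    o,d=ray(p,uv); return o+d*(z-o[2])/d[2]
def save(p,n,crop=None,sc=1):
    im=p["pixels"][:,:,::-1]
    if crop: a,b,c,d=crop; im=im[b:d,a:c]
    cv2.imwrite("pics/"+n,cv2.resize(im,None,fx=sc,fy=sc,interpolation=cv2.INTER_CUBIC))
E
python3 - <<'E'
from h import *
np.set_printoptions(precision=1,suppress=True)
print(arm.nose_length,arm.observe())
names="short_lens_center medium_lens_center tall_lens_center bar_grip shallow_compartment middle_compartment deep_compartment bar_seat plate vial_center".split()
for c in("top","side"):
    p=arm.read_camera(c); save(p,c+"0.png",sc=1.5)
    print(c,p["fovy"],p["k1"],p["cx"],p["cy"],np.array(p["world_from_camera"]))
    for n in names:
        print(n,[(round(d["p"],2),np.round(d["rect"])) for d in arm.find_in(p,n)[:4]])
E
```

```text
pics
19.0 {'clock': 0.0, 'joint_positions': array([-1.4,  0.4,  0.1,  1.3, -0. ,  1.5]), 'dq': array([ 0., -0.,  0.,  0.,  0., -0.]), 'effort': array([ -0. , -46.4,  27. ,   0. ,  -0. ,   0. ]), 'tcp_pos': array([ 163.1, -550.7,  249.4]), 'orientation': array([ 0.1, -0.1,  0.7, -0.7]), 'ft_force': array([ 0.4,  0.7, -0.1]), 'wrist_torque': array([ 0.,  0., -0.]), 'grip_width': 85.33567110127386}
top 53.02215692561977 -0.009924736163952149 256.98846189603904 197.61690663130807 [[  -0.     1.    -0.2  224.4]
 [  -1.    -0.    -0.   -73.9]
 [  -0.     0.2    1.  1271. ]
 [   0.     0.     0.     1. ]]
short_lens_center [(0.58, array([305., 163., 312., 180.]))]
medium_lens_center [(0.65, array([333., 171., 348., 185.])), (0.51, array([306., 166., 314., 180.]))]
tall_lens_center [(0.63, array([336., 174., 350., 185.]))]
bar_grip [(0.87, array([228., 139., 252., 198.])), (0.87, array([225., 211., 263., 265.])), (0.62, array([350., 234., 441., 255.]))]
shallow_compartment [(0.65, array([331., 170., 352., 190.])), (0.34, array([117., 152., 129., 164.]))]
middle_compartment [(0.73, array([317
[... 353 characters left out ...]
4523 [[  -0.9    0.3   -0.3   98.5]
 [  -0.4   -0.7    0.6  849.7]
 [  -0.     0.7    0.7 1091.9]
 [   0.     0.     0.     1. ]]
short_lens_center [(0.6, array([259., 136., 268., 148.]))]
medium_lens_center [(0.51, array([245., 145., 259., 156.]))]
tall_lens_center [(0.63, array([263., 118., 275., 139.]))]
bar_grip [(0.92, array([330., 102., 354., 156.])), (0.78, array([253., 211., 327., 236.])), (0.58, array([185., 194., 247., 216.]))]
shallow_compartment []
middle_compartment []
deep_compartment []
bar_seat [(0.68, array([225., 114., 288., 177.])), (0.35, array([125., 292., 141., 308.]))]
plate [(0.56, array([123., 242., 226., 337.]))]
vial_center [(0.51, array([126., 291., 140., 309.]))]
```

View pics/top0.png

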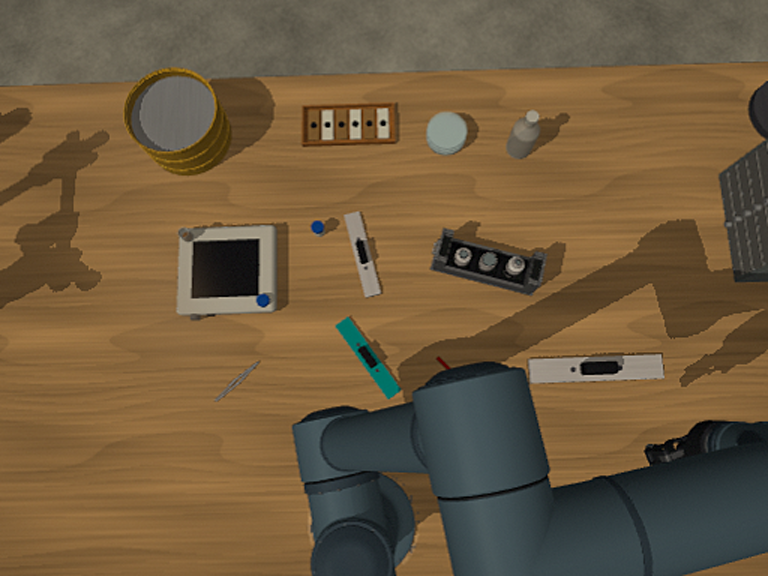

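View pics/side0.png

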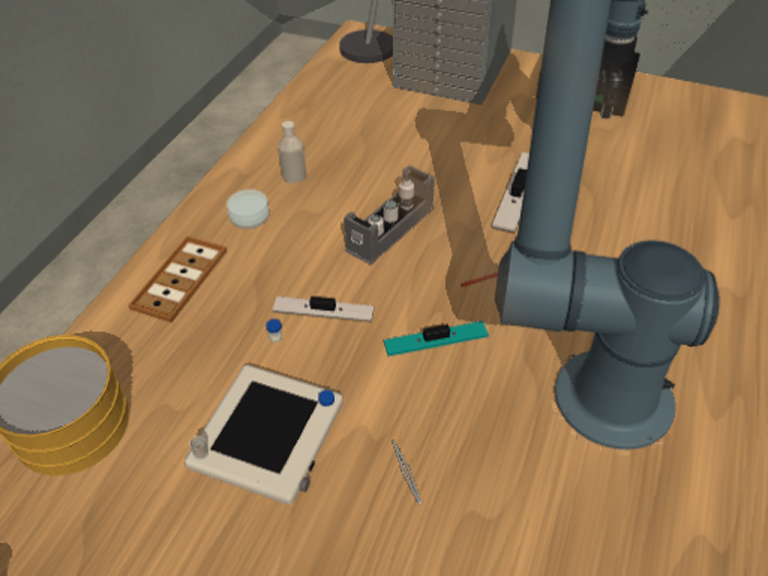

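The top picture (1.5x) shows three bars: a short white one at (363,254), a longer white one at (596,368) and a turquoise one at (367,357). The bar meant is the smaller of the white pair, at (363,254). I'll confirm it in crops and look closely at the case and base.

```bash
python3 - <<'E'
from h import *
p=arm.read_camera("top"); save(p,"tcase.png",(280,145,375,205),8); save(p,"tbars.png",(110,130,270,270),5)
q=arm.read_camera("side"); save(q,"scase.png",(220,105,300,180),8)
save(q,"sbase.png",(110,190,330,340),3.5)
np.save("top0.npy",p,allow_pickle=True);np.save("side0.npy",q,allow_pickle=True)
E
```

```text
(no output)
```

View pics/tcase.png

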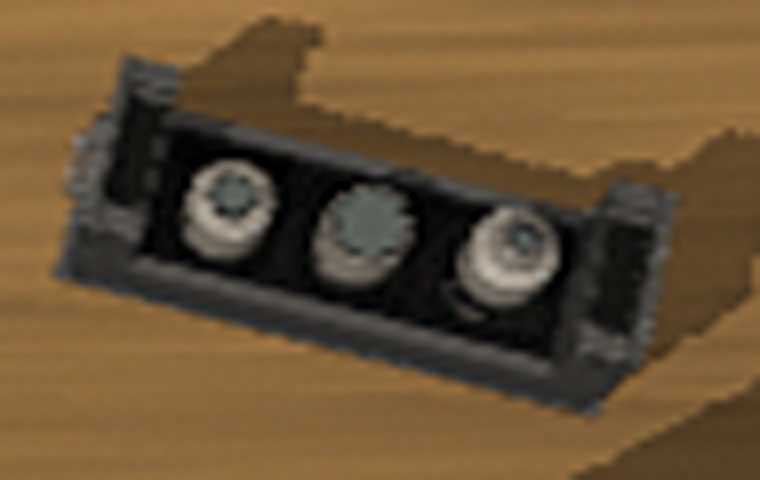

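View pics/tbars.png

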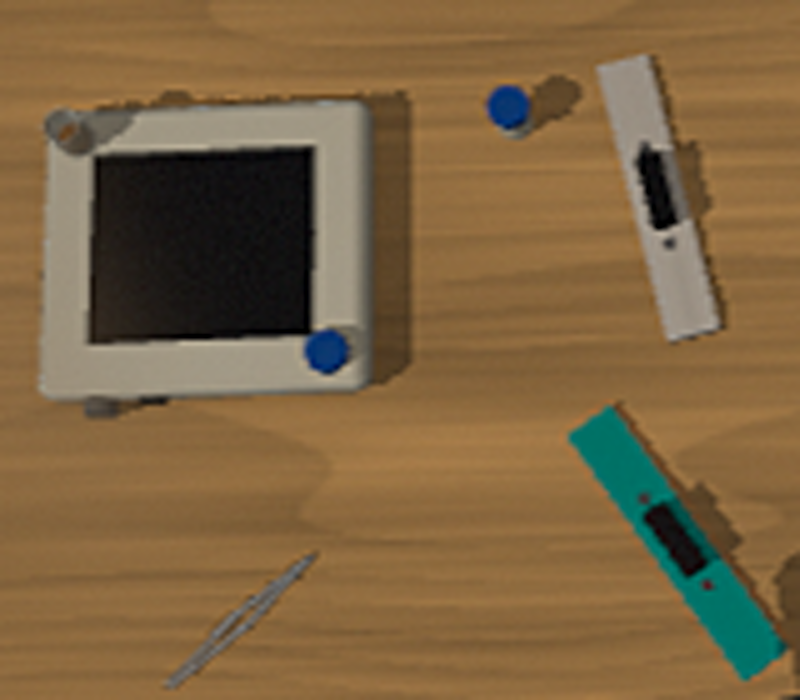

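View pics/scase.png

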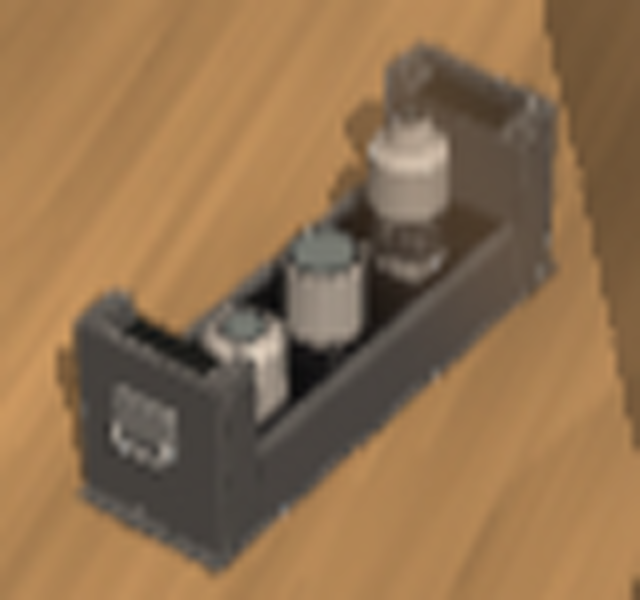

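View pics/sbase.png

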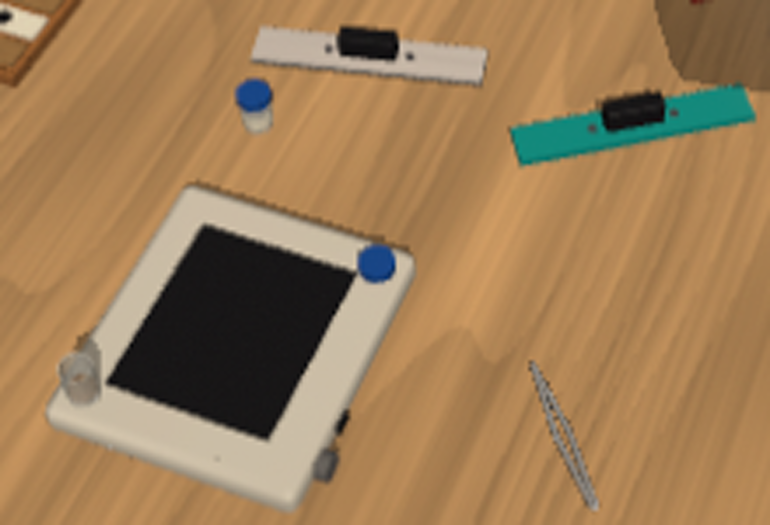

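```bash
cat >> h.py <<'E'
def tri(ps,uvs):
    A=np.zeros((3,3));b=np.zeros(3)
    for p,uv in zip(ps,uvs):
        o,d=ray(p,uv);d=d/np.linalg.norm(d);M=np.eye(3)-np.outer(d,d);A+=M;b+=M@o
    X=np.linalg.solve(A,b); return X,[np.round(proj(p,X)[0]-uv,1) for p,uv in zip(ps,uvs)]
def cr(xy,off,sc): return (np.array(xy,float)+.5)/sc-.5+np.array(off)
E
python3 - <<'E'
from h import *
np.set_printoptions(precision=1,suppress=True)
p=np.load("top0.npy",allow_pickle=True).item();q=np.load("side0.npy",allow_pickle=True).item()
T=lambda x:cr(x,(280,145),8);S=lambda x:cr(x,(220,105),8)
for n,a,b in [("med",(236,190),(243,322)),("short",(372,220),(325,248)),("tall",(525,237),(410,110)),
 ("cheek+y far",(128,62),(118,298)),("cheek+y near",(70,272),(245,375)),("cheek-y far",(668,195),(420,50)),("cheek-y near",(600,405),(545,110))]:
    print(n,*tri((p,q),(T(a),S(b))))
T=lambda x:cr(x,(110,130),5);S=lambda x:cr(x,(110,190),3.5)
print("bar grip",*tri((p,q),(T((657,188)),S((368,42)))))
for n,a,b in [("bar ends +x+y",(598,67),(485,50))]:pass
for n,a in [("bar c",[(598,67),(650,55),(721,326),(671,340)])]:
    print(n,[atz(p,T(x),8) for x in a])
print("bar side",[atz(q,S(x),8) for x in [(262,30),(250,62),(487,50),(483,82)]])
for n,a,z in [("plate",[(95,157),(315,147),(312,330),(90,343)],37),("basetop",[(52,115),(372,103),(372,385),(42,397)],37)]:
    X=[atz(p,T(x),z) for x in a]; print(n,np.array(X)[:,:2],np.mean(X,0))
print("plate side",np.array([atz(q,S(x),37) for x in [(204,225),(356,272),(268,438),(107,382)]])[:,:2])
E
```

```text
med [ 558.4 -231.6   70.5] [array([-0. , -0.2]), array([0.2, 0.1])]
short [ 544.1 -285.4   70.8] [array([-0. , -0.2]), array([0.2, 0. ])]
tall [ 526.2 -337.8  107.9] [array([-0.1, -0.3]), array([0.3, 0.1])]
cheek+y far [ 596.5 -187.5  109.1] [array([0.2, 1.2]), array([-1.2, -0.4])]
cheek+y near [ 521.6 -159.2  112.2] [array([-0.4, -2. ]), array([2. , 0.6])]
cheek-y far [ 545.3 -399.7   89.8] [array([-0., -0.]), array([0., 0.])]
cheek-y near [ 467.6 -361.5  104.2] [array([-0.7, -2.9]), array([2.7, 0.6])]
bar grip [583.4  -9.4  19.9] [array([-0.1, -0.3]), array([0.3, 0.1])]
bar c [array([673.7,  30.3,   8. ]), array([681.3,  -5.8,   8. ]), array([488.8, -50.2,   8. ]), array([480.1, -16.5,   8. ])]
bar side [array([682.3,   0.7,   8. ]), array([674.8,  37.6,   8. ]), array([490.2, -46.5,   8. ]), array([479.8, -11.6,   8. ])]
plate [[610.7 366.7]
 [613.1 218.4]
 [487.8 218.2]
 [483.3 364.8]] [548.7 292.   37. ]
basetop [[641.1 397.1]
 [642.8 180.5]
 [449.9 178.1]
 [448.1 395. ]] [545.5 287.7  37. ]
plate side [[615.2 220.8]
 [487.9 218.6]
 [486.6 366. ]
 [614.1 367.6]]
```

```bash
cat > ov.py <<'E'
from h import *
import sys
p=np.load("top0.npy",allow_pickle=True).item();q=np.load("side0.npy",allow_pickle=True).item()
cx,cy,yaw=[float(a) for a in sys.argv[1:4]]; yaw=np.radians(yaw)
R=np.array([[np.cos(yaw),-np.sin(yaw)],[np.sin(yaw),np.cos(yaw)]])
def W(l): l=np.array(l,float); return np.c_[l[:,:2]@R.T+[cx,cy],l[:,2]]
def rect(x0,x1,y0,y1,z): return [(x0,y0,z),(x1,y0,z),(x1,y1,z),(x0,y1,z),(x0,y0,z)]
L=[(rect(-37,37,-118,118,0),(0,255,255)),(rect(-37,37,-118,118,42),(0,255,0))]
for s in(-1,1):
    L+=[(rect(-26,26,s*88,s*108,86),(255,128,0)),(rect(-37,37,s*88,s*118,94),(0,0,255))]
for c in(-58,0,58): L.append((rect(-24,24,c-24,c+24,42),(255,0,255)))
for n,(P,off,sc,sh) in {"t":(p,(280,145,375,205),8,None),"s":(q,(220,105,300,180),8,None)}.items():
    a,b,c,d=off; im=cv2.resize(P["pixels"][b:d,a:c,::-1],None,fx=sc,fy=sc,interpolation=cv2.INTER_CUBIC)
    for l,col in L:
        uv=(proj(P,W(l))-[a,b]+.5)*sc-.5
        cv2.polylines(im,[np.round(uv).astype(np.int32)],False,col,1)
    cv2.imwrite(f"pics/{sys.argv[4]}{n}.png",im)
E
python3 ov.py 543 -285 -17 ov1
```

```text
(no output)
```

View pics/ov1t.png

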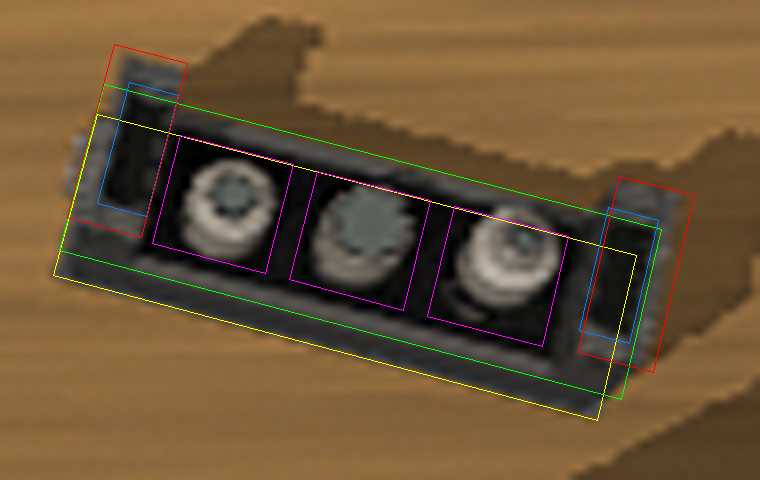

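View pics/ov1s.png

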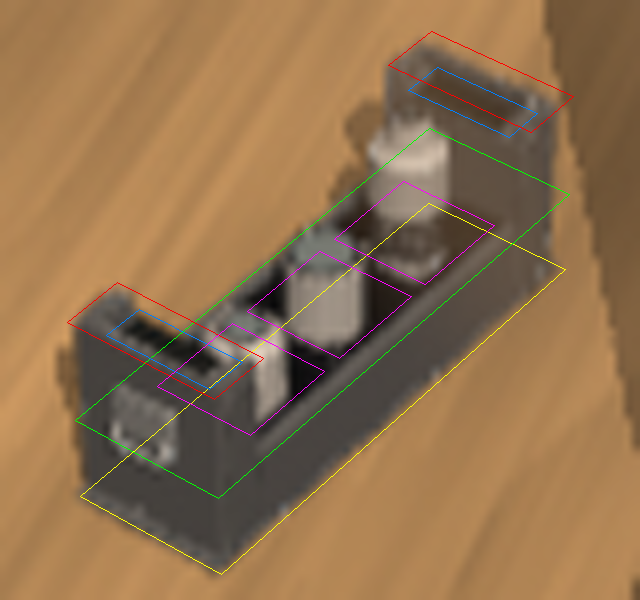

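```bash
cat > go.py <<'E'
# go.py x y z jawyaw(deg, mod 180)
from h import *
import sys
from scipy.spatial.transform import Rotation as Ro
np.set_printoptions(precision=2,suppress=True)
s=arm.observe(); w,x,y,z=s["orientation"]; R=Ro.from_quat([x,y,z,w]); M=R.as_matrix()
print("t",round(s["clock"],2),"tcp",s["tcp_pos"],"w",round(s["grip_width"],1),"F",s["ft_force"],"q",s["joint_positions"])
jy=np.degrees(np.arctan2(M[1,2],M[0,2])); print("jawyaw",round(jy,2),"tilt down",M[:,1])
if len(sys.argv)>4:
    t=np.array([float(a) for a in sys.argv[1:4]]); yw=float(sys.argv[4])
    yw=yw+180*np.round((jy-yw)/180)
    zc=np.array([np.cos(np.radians(yw)),np.sin(np.radians(yw)),0]); yc=np.array([0,0,-1.]); xc=np.cross(yc,zc)
    G=np.stack([xc,yc,zc],1)
    print("turn(tool,deg)",np.degrees((Ro.from_matrix(M.T@G)).as_rotvec()))
    print("shift cm now-axes",M.T@(t-s["tcp_pos"])/10,"final-axes",G.T@(t-s["tcp_pos"])/10)
E
python3 go.py 526 -338 180 -16.8
```

```text
t 1.2 tcp [ 163.23 -551.4   250.34] w 85.4 F [ 0.16 -0.    0.77] q [-1.39  0.38  0.08  1.27 -0.    1.46]
jawyaw -73.51 tilt down [ 0. -0. -1.]
turn(tool,deg) [ -0.01 -56.71   0.01]
shift cm now-axes [-40.84   7.03 -10.16] final-axes [-30.91   7.03  28.56]
```

{"name": "play_rows", "arguments": {"commands": [[[0,0,0,0,-10,0,1],[0,0,0,0,-10,0,1],[0,0,0,0,-10,0,1],[0,0,0,0,-10,0,1],[0,0,0,0,-10,0,1]]]}}

```text
clock: 1.82
tcp_pos: [163.2, -551.4, 250.3]
orientation: [-0.396, 0.396, -0.586, 0.586]
ft_force: [-0.2, 0.6, -0.3]
grip_width: 85.4
```

```bash
python3 go.py 526 -338 180 -16.8
```

```text
t 1.82 tcp [ 163.23 -551.38  250.32] w 85.4 F [-0.22  0.63 -0.29] q [-1.39  0.38  0.08  1.27  0.    0.56]
jawyaw -21.88 tilt down [ 0. -0. -1.]
turn(tool,deg) [-0.   -5.08  0.  ]
shift cm now-axes [-33.32   7.03  25.71] final-axes [-30.91   7.03  28.56]
```

{"name": "play_rows", "arguments": {"commands": [[[0,0,0,0,-5.1,0,1],[-4,0,3.7,0,0,0,1],[-4,0,3.7,0,0,0,1],[-4,0,3.7,0,0,0,1],[-4,0,3.7,0,0,0,1]]]}}

```text
clock: 2.45
tcp_pos: [352.8, -440.9, 250.1]
orientation: [-0.42, 0.421, -0.568, 0.569]
ft_force: [-0.3, -0.6, 0.1]
grip_width: 85.0
```

```bash
python3 go.py 526 -338 180 -16.8
```

```text
t 2.45 tcp [ 352.77 -440.9   250.14] w 85.0 F [-0.31 -0.62  0.06] q [-1.01  0.35  0.05  1.26 -0.    0.86]
jawyaw -17.05 tilt down [ 0. -0. -1.]
turn(tool,deg) [-0.06 -0.25  0.12]
shift cm now-axes [-14.93   7.    13.54] final-axes [-14.86   7.01  13.61]
```

{"name": "play_rows", "arguments": {"commands": [[[-5,0,4.5,0,0,0,1],[-5,0,4.5,0,-0.2,0,1],[-4.7,3,4.4,0,0,0,1],[0,3,0,0,0,0,1],[0,0,0,0,0,0,1]]]}}

```text
clock: 3.08
tcp_pos: [514.1, -344.9, 193.6]
orientation: [-0.423, 0.423, -0.564, 0.569]
ft_force: [0.5, -0.6, -0.5]
grip_width: 85.6
```

```bash
python3 go.py 526 -338 88 -16.8; python3 - <<'E'
from h import *
q=arm.read_camera("side");save(q,"s1.png",(200,60,330,190),6)
q=arm.read_camera("top");save(q,"t1.png",(260,120,400,220),5.5)
E
```

```text
t 3.08 tcp [ 514.1  -344.93  193.59] w 85.6 F [ 0.5  -0.57 -0.49] q [-0.69  0.48  0.1   1.18 -0.    1.17]
jawyaw -16.48 tilt down [ 0. -0. -1.]
turn(tool,deg) [-0.26  0.32  0.2 ]
shift cm now-axes [-1.04 10.56  0.9 ] final-axes [-1.01 10.56  0.94]
```

View pics/s1.png

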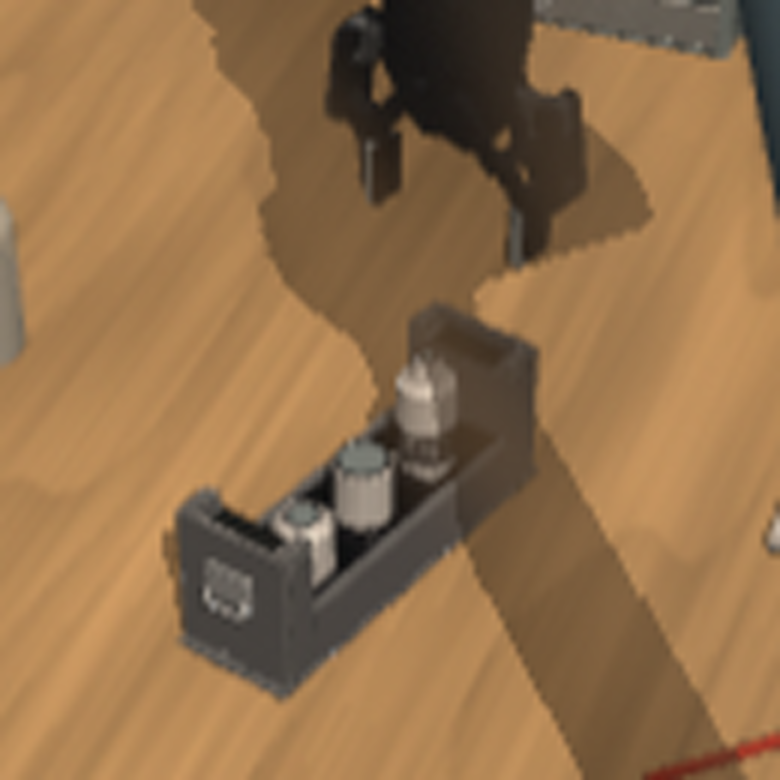

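The side picture shows the open gripper above the -y end of the case, with the tall lens at about (425,400) in the crop and the jaws lined up across the case. I'll move on to the grasp.

{"name": "play_rows", "arguments": {"commands": [[[-1,1.5,0.9,0,0.3,0,1],[0,0,0,0,0,0,1]]]}}

```text
clock: 3.42
tcp_pos: [527.4, -341.2, 183.3]
orientation: [-0.421, 0.42, -0.563, 0.574]
ft_force: [0.1, 0.5, 0.6]
grip_width: 85.0
```

```bash
python3 go.py 526 -338 88 -16.8
```

```text
t 3.42 tcp [ 527.4  -341.22  183.33] w 85.0 F [0.14 0.53 0.57] q [-0.67  0.5   0.09  1.15 -0.    1.19]
jawyaw -17.02 tilt down [ 0.01 -0.01 -1.  ]
turn(tool,deg) [-0.76 -0.22  0.38]
shift cm now-axes [-0.33  9.53 -0.36] final-axes [-0.27  9.53 -0.23]
```

{"name": "play_rows", "arguments": {"commands": [[[-0.3,2.5,-0.3,-0.7,-0.2,0.4,1],[0,3,0,0,0,0,1],[0,2,0,0,0,0,1],[0,0,0,0,0,0,1]]]}}

```text
clock: 3.92
tcp_pos: [526.8, -340.5, 109.8]
orientation: [-0.422, 0.42, -0.566, 0.57]
ft_force: [-0.4, -0.1, 0.8]
grip_width: 85.3
```

```bash
python3 go.py 526 -338 88 -16.8
```

```text
t 3.92 tcp [ 526.81 -340.47  109.77] w 85.3 F [-0.43 -0.15  0.78] q [-0.67  0.55 -0.02  0.99  0.    1.19]
jawyaw -16.94 tilt down [ 0.01 -0.   -1.  ]
turn(tool,deg) [-0.36 -0.15  0.13]
shift cm now-axes [-0.22  2.18 -0.16] final-axes [-0.21  2.18 -0.15]
```

{"name": "play_rows", "arguments": {"commands": [[[-0.2,1.1,-0.1,-0.4,-0.1,0.1,1],[0,1,0,0,0,0,1],[0,0,0,0,0,0,1]]]}}

```text
clock: 4.3
tcp_pos: [527.6, -339.6, 90.1]
orientation: [-0.421, 0.421, -0.567, 0.569]
ft_force: [-0.4, -0.2, 0.2]
grip_width: 85.3
```

```bash
python3 go.py 526 -338 88 -16.8; python3 - <<'E'
from h import *
q=arm.read_camera("side");save(q,"s2.png",(200,60,330,190),6)
E
```

```text
t 4.3 tcp [ 527.64 -339.62   90.12] w 85.3 F [-0.42 -0.16  0.16] q [-0.67  0.57 -0.04  0.96 -0.    1.19]
jawyaw -16.88 tilt down [ 0. -0. -1.]
turn(tool,deg) [-0.15 -0.08  0.12]
shift cm now-axes [-0.11  0.21 -0.2 ] final-axes [-0.11  0.21 -0.2 ]
```

View pics/s2.png

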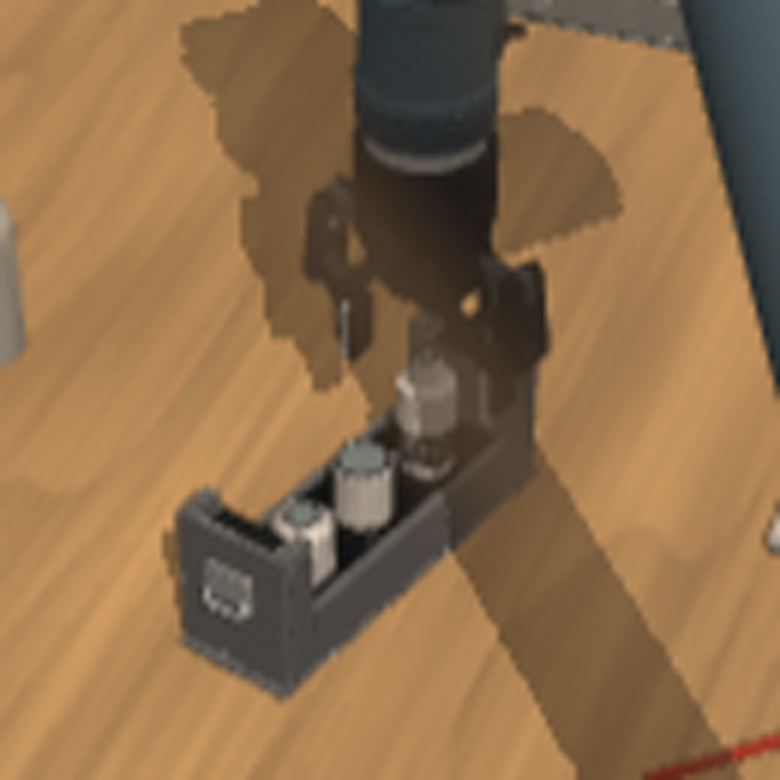

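{"name": "play_rows", "arguments": {"commands": [[[-0.1,0.2,-0.2,-0.1,0,0.1,1],[0,0,0,0,0,0,0.48],[0,0,0,0,0,0,0.48],[0,0,0,0,0,0,0.48],[0,0,0,0,0,0,0.48]]]}}

```text
clock: 4.97
tcp_pos: [526.9, -338.7, 89.8]
orientation: [-0.422, 0.421, -0.567, 0.569]
ft_force: [-0.4, -0.4, -0.3]
grip_width: 41.0
```

```bash
python3 go.py 526 -338 88 -16.8
```

```text
t 4.97 tcp [ 526.89 -338.65   89.82] w 41.0 F [-0.39 -0.4  -0.33] q [-0.67  0.56 -0.05  0.95  0.    1.19]
jawyaw -16.87 tilt down [ 0. -0. -1.]
turn(tool,deg) [-0.2  -0.07  0.08]
shift cm now-axes [-0.04  0.18 -0.11] final-axes [-0.04  0.18 -0.1 ]
```

{"name": "play_rows", "arguments": {"commands": [[[0,0.2,-0.1,-0.2,0,0.1,0.42],[0,0,0,0,0,0,0.36],[0,0,0,0,0,0,0.2],[0,0,0,0,0,0,0],[0,0,0,0,0,0,0]]]}}

```text
clock: 5.6
tcp_pos: [525.3, -338.3, 88.0]
orientation: [0.421, -0.421, 0.568, -0.568]
ft_force: [-0.7, 0.4, 1.8]
grip_width: 31.9
```

```bash
python3 go.py 550 260 97 -16.8;  python3 - <<'E'
from h import *
q=arm.read_camera("side");save(q,"s3.png",(200,60,330,190),6)
E
```

```text
t 5.6 tcp [ 525.27 -338.28   88.02] w 31.9 F [-0.69  0.44  1.77] q [-0.67  0.57 -0.05  0.96 -0.    1.19]
jawyaw -16.88 tilt down [-0.  0. -1.]
turn(tool,deg) [ 0.07 -0.08 -0.02]
shift cm now-axes [-57.97  -0.86 -15.01] final-axes [-57.99  -0.9  -14.92]
```

View pics/s3.png

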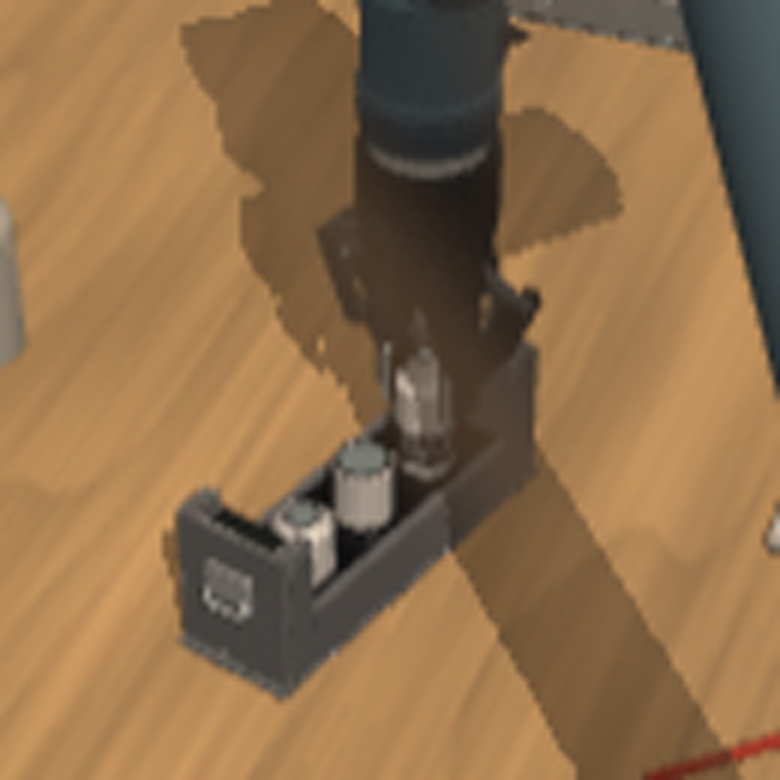

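{"name": "play_rows", "arguments": {"commands": [[[0,-1,0,0,0,0,0],[0,-3,0,0,0,0,0],[0,-4,0,0,0,0,0],[0,-2,0,0,0,0,0],[0,0,0,0,0,0,0]]]}}

```text
clock: 6.28
tcp_pos: [524.9, -337.4, 189.8]
orientation: [0.421, -0.421, 0.57, -0.566]
ft_force: [-0.1, -0.0, -3.3]
grip_width: 31.7
```

```bash
python3 go.py 550 260 97 -16.8;  python3 - <<'E'
from h import *
q=arm.read_camera("side");save(q,"s4.png",(200,60,330,190),6)
E
```

```text
t 6.28 tcp [ 524.9  -337.39  189.81] w 31.7 F [-0.13 -0.02 -3.29] q [-0.67  0.5   0.12  1.19  0.    1.19]
jawyaw -16.87 tilt down [-0.  0. -1.]
turn(tool,deg) [ 0.24 -0.07 -0.15]
shift cm now-axes [-57.87   9.49 -14.89] final-axes [-57.92   9.28 -14.86]
```

View pics/s4.png

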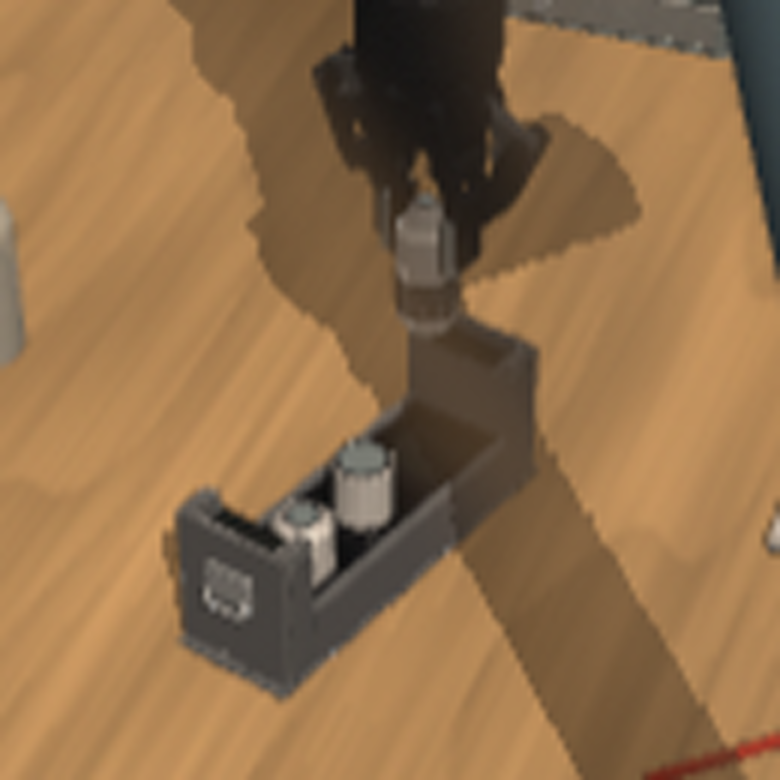

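The tall lens hangs upright in the jaws at (425,260) in the crop. Next I carry it to the plate.

{"name": "play_rows", "arguments": {"commands": [[[-3,0,-0.7,0,0,0,0],[-5.8,0,-1.5,0,0,0,0],[-5.8,0,-1.5,0,0,0,0],[-5.8,0,-1.5,0,0,0,0],[-5.8,0,-1.5,0,0,0,0]]]}}

```text
clock: 6.95
tcp_pos: [534.3, -62.8, 182.1]
orientation: [0.417, -0.42, 0.575, -0.565]
ft_force: [1.4, 0.6, -1.7]
grip_width: 31.8
```

```bash
python3 go.py 550 260 160 -16.8
```

```text
t 6.95 tcp [534.32 -62.84 182.12] w 31.8 F [ 1.39  0.57 -1.75] q [-0.24  0.34 -0.15  1.09  0.01  1.64]
jawyaw -17.38 tilt down [-0.01  0.01 -1.  ]
turn(tool,deg) [ 0.8  -0.58 -0.26]
shift cm now-axes [-31.27   2.46  -8.12] final-axes [-31.36   2.21  -7.83]
```

{"name": "play_rows", "arguments": {"commands": [[[-5.8,0,-1.5,0.8,-0.6,-0.3,0],[-5.8,0,-1.5,0,0,0,0],[-5.8,0,-1.5,0,0,0,0],[-5.8,0,-1.5,0,0,0,0],[-3,0,-0.6,0,0,0,0]]]}}

```text
clock: 7.58
tcp_pos: [541.7, 217.6, 174.5]
orientation: [0.419, -0.426, 0.569, -0.565]
ft_force: [0.3, 0.1, -3.4]
grip_width: 31.9
```

```bash
python3 go.py 550 260 160 -16.8
```

```text
t 7.58 tcp [541.72 217.65 174.52] w 31.9 F [ 0.25  0.14 -3.41] q [ 0.27  0.43 -0.03  1.12  0.    2.13]
jawyaw -16.62 tilt down [-0.01 -0.   -1.  ]
turn(tool,deg) [0.55 0.18 0.25]
shift cm now-axes [-4.3   1.44 -0.4 ] final-axes [-4.29  1.45 -0.43]
```

{"name": "play_rows", "arguments": {"commands": [[[-3.5,1,-0.3,0.5,0,0.2,0],[0,2,0,0,0,0,0],[0,0,0,0,0,0,0]]]}}

```text
clock: 7.95
tcp_pos: [545.6, 255.9, 138.6]
orientation: [0.421, -0.427, 0.567, -0.565]
ft_force: [-0.5, 0.5, -1.6]
grip_width: 31.4
```

```bash
python3 go.py 550 260 96 -16.8; python3 - <<'E'
from h import *
q=arm.read_camera("side");save(q,"s5.png",(100,120,300,340),3)
E
```

```text
t 7.95 tcp [545.58 255.89 138.64] w 31.4 F [-0.46  0.46 -1.59] q [ 0.33  0.49 -0.04  1.05  0.    2.19]
jawyaw -16.31 tilt down [-0.01 -0.   -1.  ]
turn(tool,deg) [0.38 0.49 0.25]
shift cm now-axes [-0.54  4.26  0.34] final-axes [-0.52  4.26  0.3 ]
```

View pics/s5.png

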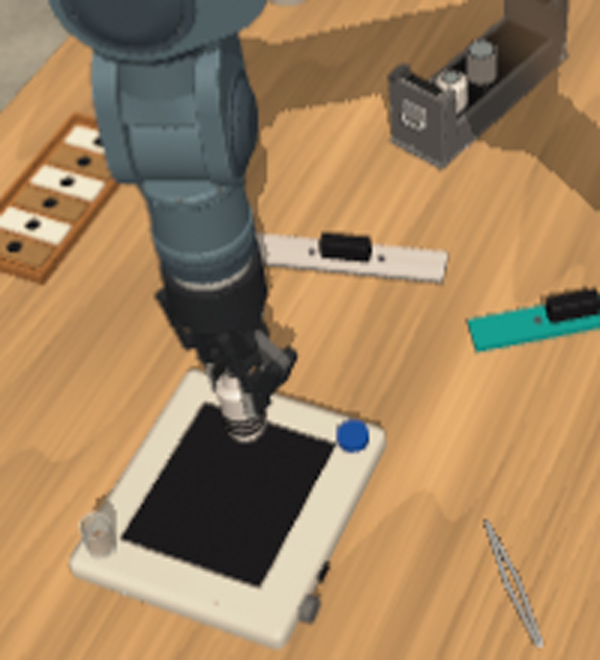

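{"name": "play_rows", "arguments": {"commands": [[[-0.2,2,0.2,0.4,0.4,0.2,0],[0,1,0,0,0,0,0],[0,0.5,0,0,0,0,0],[0,0,0,0,0,0,0]]]}}

```text
clock: 8.5
tcp_pos: [550.1, 256.2, 106.0]
orientation: [-0.423, 0.42, -0.567, 0.569]
ft_force: [-0.2, -0.1, -1.8]
grip_width: 31.8
```

```bash
python3 go.py 548 260 95 -16.8
```

```text
t 8.5 tcp [550.07 256.2  105.96] w 31.8 F [-0.16 -0.07 -1.79] q [ 0.33  0.51 -0.09  0.96 -0.    2.2 ]
jawyaw -16.87 tilt down [ 0.  0. -1.]
turn(tool,deg) [-0.21 -0.07 -0.11]
shift cm now-axes [-0.3   1.1  -0.31] final-axes [-0.3   1.1  -0.31]
```

{"name": "play_rows", "arguments": {"commands": [[[0,0.6,0,-0.2,0,-0.1,0],[0,0.2,0,0,0,0,0],[0,0,0,0,0,0,0]]]}}

```text
clock: 8.88
tcp_pos: [551.2, 256.3, 98.9]
orientation: [-0.422, 0.42, -0.568, 0.568]
ft_force: [-0.2, 0.9, -2.5]
grip_width: 32.0
```

{"name": "play_rows", "arguments": {"commands": [[[0,0.15,0,0,0,0,0],[0,0,0,0,0,0,0]]]}}

```text
clock: 9.12
tcp_pos: [551.2, 256.4, 97.5]
orientation: [-0.422, 0.42, -0.568, 0.568]
ft_force: [-0.1, -0.3, -2.2]
grip_width: 32.0
```

{"name": "play_rows", "arguments": {"commands": [[[0,0.15,0,0,0,0,0],[0,0,0,0,0,0,0]]]}}

```text
clock: 9.38
tcp_pos: [551.3, 256.5, 96.0]
orientation: [-0.422, 0.42, -0.568, 0.568]
ft_force: [0.1, 0.1, -2.6]
grip_width: 32.1
```

{"name": "play_rows", "arguments": {"commands": [[[0,0.1,0,0,0,0,0],[0,0,0,0,0,0,0]]]}}

```text
clock: 9.62
tcp_pos: [551.4, 256.5, 95.1]
orientation: [-0.422, 0.42, -0.568, 0.568]
ft_force: [0.2, 0.7, -2.5]
grip_width: 32.0
```

```bash
python3 go.py 548 260 95 -16.8
```

```text
t 9.62 tcp [551.41 256.52  95.08] w 32.0 F [ 0.18  0.73 -2.51] q [ 0.33  0.53 -0.1   0.94  0.    2.2 ]
jawyaw -16.87 tilt down [ 0.  0. -1.]
turn(tool,deg) [-0.15 -0.07 -0.12]
shift cm now-axes [-0.23  0.01 -0.43] final-axes [-0.24  0.01 -0.43]
```

{"name": "play_rows", "arguments": {"commands": [[[0,0.07,0,0,0,0,0],[0,0,0,0,0,0,0]]]}}

```text
clock: 9.88
tcp_pos: [551.4, 256.6, 95.0]
orientation: [-0.423, 0.42, -0.568, 0.568]
ft_force: [-0.3, -0.2, -0.9]
grip_width: 32.0
```

{"name": "play_rows", "arguments": {"commands": [[[0,0.07,0,0,0,0,0],[0,0,0,0,0,0,0]]]}}

```text
clock: 10.12
tcp_pos: [551.4, 256.7, 95.0]
orientation: [-0.423, 0.42, -0.568, 0.568]
ft_force: [-0.2, 0.9, -1.0]
grip_width: 31.7
```

{"name": "play_rows", "arguments": {"commands": [[[0,0.07,0,0,0,0,0],[0,0,0,0,0,0,0]]]}}

```text
clock: 10.38
tcp_pos: [551.5, 256.7, 95.0]
orientation: [-0.423, 0.42, -0.568, 0.568]
ft_force: [-1.5, -0.1, 0.9]
grip_width: 32.1
```

Contact came at 95.0, as predicted, so I release and rise.

{"name": "play_rows", "arguments": {"commands": [[[0,0,0,0,0,0,0.45],[0,0,0,0,0,0,0.5],[0,0,0,0,0,0,1],[0,0,0,0,0,0,1],[0,-0.5,0,0,0,0,1]]]}}

```text
clock: 11.0
tcp_pos: [552.1, 256.8, 99.3]
orientation: [-0.423, 0.419, -0.567, 0.568]
ft_force: [-0.1, 0.2, -1.3]
grip_width: 85.4
```

{"name": "play_rows", "arguments": {"commands": [[[0,-3,0,0,0,0,1],[0,-5,0,0,0,0,1],[0,-2,0,0,0,0,1]]]}}

```text
clock: 11.38
tcp_pos: [550.3, 256.1, 200.9]
orientation: [-0.422, 0.421, -0.568, 0.568]
ft_force: [-0.0, 0.2, -0.1]
grip_width: 85.3
```

```bash
python3 go.py 543 -286 120 -16.8; python3 - <<'E'
from h import *
q=arm.read_camera("side");save(q,"s6.png",(100,120,300,340),3);print(arm.find_in(q,"tall_lens_center"))
E
```

```text
t 11.38 tcp [550.32 256.14 200.91] w 85.3 F [-0.05  0.18 -0.1 ] q [0.33 0.46 0.08 1.19 0.   2.2 ]
jawyaw -16.87 tilt down [ 0.  0. -1.]
turn(tool,deg) [-0.06 -0.07 -0.06]
shift cm now-axes [52.1   8.05 15.03] final-axes [52.11  8.09 14.97]
[{'rect': [171.4, 253.3, 188.3, 276.0], 'p': 0.64}]
```

View pics/s6.png

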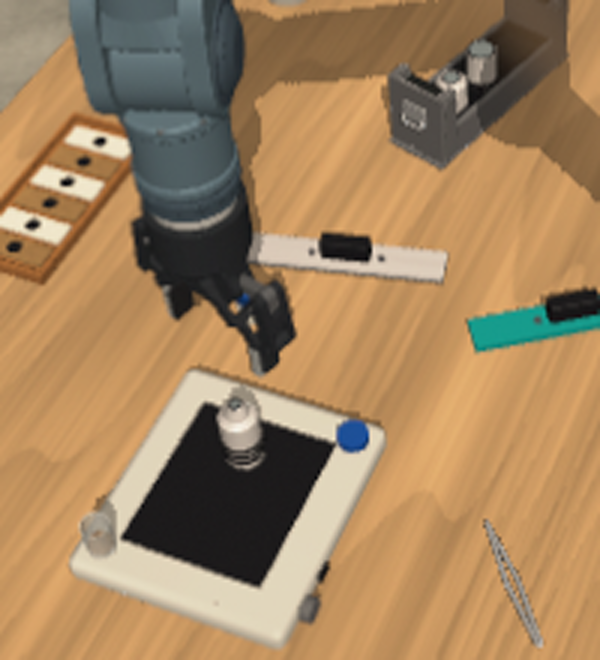

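The tall lens stands upright on the plate at (238,430) in the crop. Next is the short lens.

{"name": "play_rows", "arguments": {"commands": [[[5.8,0,1.6,0,0,0,1],[5.8,0,1.6,0,0,0,1],[5.8,0,1.6,0,0,0,1],[5.8,0,1.6,0,0,0,1],[5.8,0,1.6,0,0,0,1]]]}}

```text
clock: 12.1
tcp_pos: [542.4, -48.1, 194.8]
orientation: [0.424, -0.424, 0.567, -0.565]
ft_force: [1.4, -0.3, -0.3]
grip_width: 85.0
```

{"name": "play_rows", "arguments": {"commands": [[[5.8,0,1.6,0,0,0,1],[5.8,0,1.6,0,0,0,1],[5.8,0,1.6,0,0,0,1],[3,2,1,0,0,0,1],[0,1,0,0,0,0,1]]]}}

```text
clock: 12.72
tcp_pos: [536.9, -270.6, 157.6]
orientation: [0.422, -0.423, 0.569, -0.565]
ft_force: [0.7, 0.7, -0.6]
grip_width: 85.3
```

```bash
python3 go.py 543.7 -285.5 120 -16.8
```

```text
t 12.72 tcp [ 536.88 -270.61  157.59] w 85.3 F [ 0.75  0.67 -0.64] q [-0.57  0.47 -0.01  1.09  0.    1.29]
jawyaw -16.69 tilt down [-0.01  0.   -1.  ]
turn(tool,deg) [ 0.34  0.11 -0.14]
shift cm now-axes [1.24 3.75 1.1 ] final-axes [1.23 3.76 1.08]
```

{"name": "play_rows", "arguments": {"commands": [[[1,0,0.9,0.3,0,-0.1,1],[0.2,1.5,0.2,0,0,0,1],[0,1,0,0,0,0,1],[0,0,0,0,0,0,1]]]}}

```text
clock: 13.22
tcp_pos: [543.8, -282.1, 129.1]
orientation: [0.423, -0.423, 0.568, -0.565]
ft_force: [-0.9, 0.2, -0.5]
grip_width: 85.4
```

```bash
python3 go.py 543.7 -285.5 65 -16.8
```

```text
t 13.22 tcp [ 543.82 -282.15  129.15] w 85.4 F [-0.94  0.15 -0.51] q [-0.58  0.51 -0.02  1.04  0.    1.28]
jawyaw -16.48 tilt down [-0.  0. -1.]
turn(tool,deg) [ 0.23  0.32 -0.15]
shift cm now-axes [0.34 6.41 0.11] final-axes [0.32 6.41 0.09]
```

{"name": "play_rows", "arguments": {"commands": [[[0.3,2,0.1,0.2,-0.3,-0.1,1],[0,2.5,0,0,0,0,1],[0,1.2,0,0,0,0,1],[0,0.3,0,0,0,0,1],[0,0,0,0,0,0,1]]]}}

```text
clock: 13.85
tcp_pos: [546.0, -283.9, 70.6]
orientation: [-0.427, 0.425, -0.563, 0.566]
ft_force: [-0.3, 0.2, -0.3]
grip_width: 85.5
```

```bash
python3 go.py 543.7 -285.5 65 -16.8
```

```text
t 13.85 tcp [ 546.04 -283.86   70.58] w 85.5 F [-0.25  0.21 -0.27] q [-0.58  0.56 -0.11  0.9   0.    1.27]
jawyaw -15.96 tilt down [ 0. -0. -1.]
turn(tool,deg) [-0.22  0.84  0.01]
shift cm now-axes [ 0.22  0.56 -0.18] final-axes [ 0.22  0.56 -0.18]
```

{"name": "play_rows", "arguments": {"commands": [[[0.2,0.5,-0.2,-0.2,0.8,0,1],[0,0,0,0,0,0,0.48],[0,0,0,0,0,0,0.48],[0,0,0,0,0,0,0.48],[0,0,0,0,0,0,0.48]]]}}

```text
clock: 14.48
tcp_pos: [544.7, -286.4, 67.5]
orientation: [-0.422, 0.421, -0.566, 0.569]
ft_force: [-1.4, 0.3, -0.4]
grip_width: 41.1
```

```bash
python3 go.py 543.7 -285.5 65 -16.8;python3 - <<'E'
from h import *
q=arm.read_camera("side");save(q,"s7.png",(200,60,330,190),6)
E
```

```text
t 14.47 tcp [ 544.75 -286.36   67.47] w 41.1 F [-1.36  0.29 -0.39] q [-0.59  0.56 -0.11  0.89 -0.    1.28]
jawyaw -16.83 tilt down [ 0. -0. -1.]
turn(tool,deg) [-0.21 -0.03  0.07]
shift cm now-axes [-0.05  0.25 -0.13] final-axes [-0.05  0.25 -0.13]
```

View pics/s7.png

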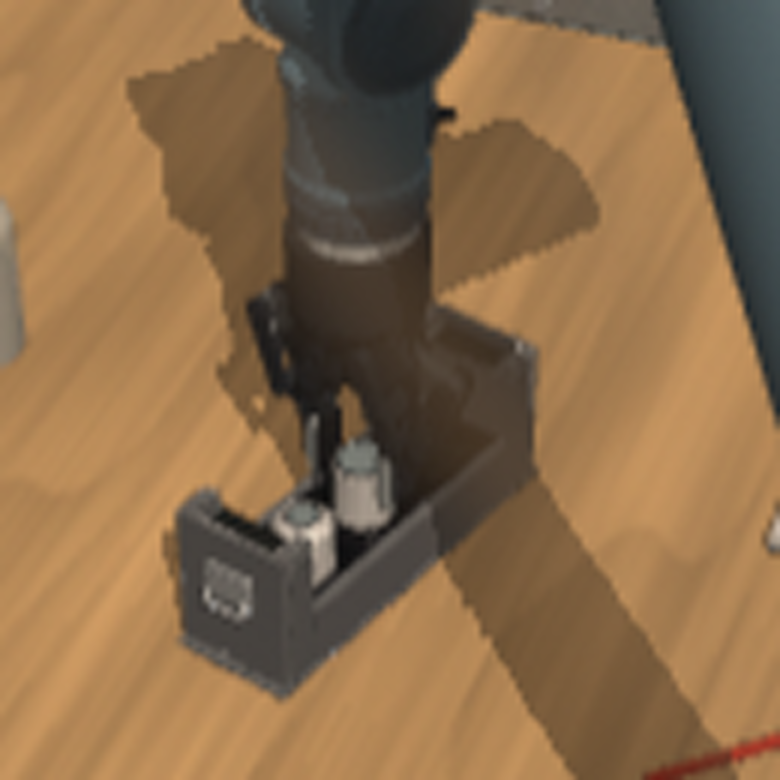

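{"name": "play_rows", "arguments": {"commands": [[[0,0.15,-0.1,-0.2,0,0.1,0.42],[0,0,0,0,0,0,0.36],[0,0,0,0,0,0,0.2],[0,0,0,0,0,0,0],[0,0,0,0,0,0,0]]]}}

```text
clock: 15.15
tcp_pos: [543.0, -285.8, 66.0]
orientation: [0.421, -0.422, 0.568, -0.567]
ft_force: [-0.8, 0.6, 1.0]
grip_width: 31.3
```

{"name": "play_rows", "arguments": {"commands": [[[0,-0.5,0,0,0,0,0],[0,-2.5,0,0,0,0,0],[0,-2,0,0,0,0,0],[0,0,0,0,0,0,0]]]}}

```text
clock: 15.65
tcp_pos: [543.1, -285.4, 116.2]
orientation: [0.421, -0.422, 0.569, -0.567]
ft_force: [0.2, 0.2, -0.6]
grip_width: 30.7
```

```bash
python3 go.py 525.3 -340 110 -16.8;python3 - <<'E'
from h import *
q=arm.read_camera("side");save(q,"s8.png",(200,60,330,190),6)
E
```

```text
t 15.65 tcp [ 543.12 -285.43  116.16] w 30.7 F [ 0.16  0.24 -0.62] q [-0.59  0.52 -0.04  1.01  0.    1.28]
jawyaw -16.82 tilt down [-0.  0. -1.]
turn(tool,deg) [ 0.14 -0.02 -0.1 ]
shift cm now-axes [ 5.74  0.61 -0.12] final-axes [ 5.74  0.62 -0.13]
```

View pics/s8.png

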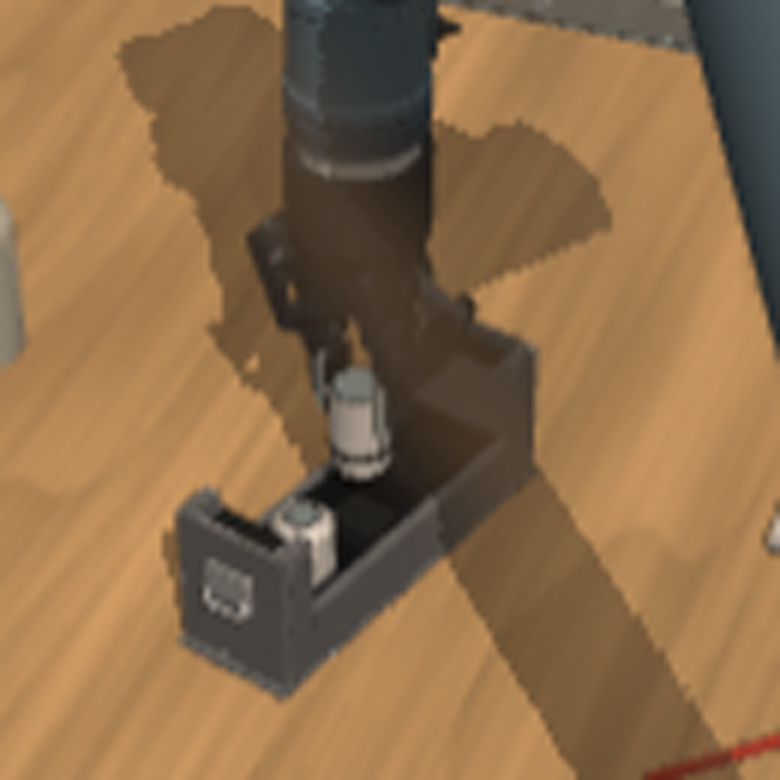

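{"name": "play_rows", "arguments": {"commands": [[[2.5,0,0,0.1,0,-0.1,0],[2.9,0,-0.1,0,0,0,0],[0.3,0.5,0,0,0,0,0],[0,0,0,0,0,0,0]]]}}

```text
clock: 16.2
tcp_pos: [523.1, -337.9, 104.8]
orientation: [0.421, -0.423, 0.571, -0.564]
ft_force: [-0.3, -0.5, -1.3]
grip_width: 31.0
```

```bash
python3 go.py 525.3 -340 78 -16.8
```

```text
t 16.2 tcp [ 523.12 -337.89  104.79] w 31.0 F [-0.28 -0.49 -1.3 ] q [-0.68  0.55 -0.02  1.    0.    1.19]
jawyaw -16.73 tilt down [-0.01  0.01 -1.  ]
turn(tool,deg) [ 0.47  0.07 -0.23]
shift cm now-axes [0.15 2.68 0.29] final-axes [0.14 2.68 0.27]
```

{"name": "play_rows", "arguments": {"commands": [[[0.1,0.8,0.2,0.5,0,-0.2,0],[0,0.8,0,0,0,0,0],[0,0.4,0,0,0,0,0],[0,0,0,0,0,0,0]]]}}

```text
clock: 16.7
tcp_pos: [524.9, -336.5, 82.0]
orientation: [0.423, -0.422, 0.568, -0.566]
ft_force: [-0.2, -0.2, -1.4]
grip_width: 31.3
```

```bash
python3 go.py 525.3 -340 78 -16.8
```

```text
t 16.7 tcp [ 524.89 -336.48   82.04] w 31.3 F [-0.22 -0.25 -1.35] q [-0.67  0.57 -0.06  0.94  0.    1.19]
jawyaw -16.57 tilt down [-0.  0. -1.]
turn(tool,deg) [ 0.07  0.23 -0.12]
shift cm now-axes [0.33 0.4  0.14] final-axes [0.32 0.4  0.14]
```

{"name": "play_rows", "arguments": {"commands": [[[0.3,0.15,0.1,0.1,0.2,-0.1,0],[0,0.1,0,0,0,0,0],[0,0,0,0,0,0,0]]]}}

```text
clock: 17.08
tcp_pos: [525.5, -340.1, 80.0]
orientation: [-0.422, 0.421, -0.567, 0.568]
ft_force: [0.5, 0.1, -1.1]
grip_width: 31.4
```

{"name": "play_rows", "arguments": {"commands": [[[0,0.1,0,0,0,0,0],[0,0,0,0,0,0,0]]]}}

```text
clock: 17.32
tcp_pos: [525.6, -340.3, 79.2]
orientation: [-0.422, 0.421, -0.567, 0.568]
ft_force: [-0.9, -0.5, -0.9]
grip_width: 31.3
```

{"name": "play_rows", "arguments": {"commands": [[[0,0.1,0,0,0,0,0],[0,0,0,0,0,0,0]]]}}

```text
clock: 17.58
tcp_pos: [525.6, -340.4, 78.2]
orientation: [-0.422, 0.421, -0.567, 0.568]
ft_force: [0.5, 0.6, -1.8]
grip_width: 31.8
```

{"name": "play_rows", "arguments": {"commands": [[[0,0.07,0,0,0,0,0],[0,0,0,0,0,0,0]]]}}

```text
clock: 17.82
tcp_pos: [525.7, -340.5, 78.1]
orientation: [-0.422, 0.421, -0.567, 0.569]
ft_force: [-1.1, -0.2, -1.0]
grip_width: 30.9
```

{"name": "play_rows", "arguments": {"commands": [[[0,0.07,0,0,0,0,0],[0,0,0,0,0,0,0]]]}}

```text
clock: 18.08
tcp_pos: [525.7, -340.5, 78.0]
orientation: [-0.422, 0.421, -0.567, 0.569]
ft_force: [-0.7, 0.3, 0.4]
grip_width: 30.8
```

{"name": "play_rows", "arguments": {"commands": [[[0,0.07,0,0,0,0,0],[0,0,0,0,0,0,0]]]}}

```text
clock: 18.32
tcp_pos: [525.7, -340.5, 78.0]
orientation: [-0.422, 0.421, -0.566, 0.569]
ft_force: [-0.9, -0.1, 0.4]
grip_width: 31.5
```

Contact again came exactly where predicted, so I release.

{"name": "play_rows", "arguments": {"commands": [[[0,0,0,0,0,0,0.45],[0,0,0,0,0,0,0.5],[0,0,0,0,0,0,1],[0,0,0,0,0,0,1],[0,-0.5,0,0,0,0,1]]]}}

```text
clock: 18.95
tcp_pos: [525.9, -340.6, 82.1]
orientation: [-0.422, 0.421, -0.566, 0.569]
ft_force: [0.3, 0.4, -1.0]
grip_width: 85.4
```

{"name": "play_rows", "arguments": {"commands": [[[0,-3,0,0,0,0,1],[0,-3,0,0,0,0,1],[0,0,0,0,0,0,1]]]}}

```text
clock: 19.32
tcp_pos: [525.9, -340.6, 144.5]
orientation: [-0.422, 0.421, -0.566, 0.569]
ft_force: [-0.9, -0.7, 0.8]
grip_width: 85.8
```

```bash
python3 go.py 558.5 -231 120 -16.8;python3 - <<'E'
from h import *
q=arm.read_camera("side");save(q,"s9.png",(200,60,330,190),6)
E
```

```text
t 19.32 tcp [ 525.9  -340.64  144.45] w 85.8 F [-0.92 -0.67  0.8 ] q [-0.68  0.52  0.03  1.08  0.    1.19]
jawyaw -16.78 tilt down [ 0. -0. -1.]
turn(tool,deg) [-0.22  0.02  0.07]
shift cm now-axes [-11.44   2.43  -0.05] final-axes [-11.44   2.45  -0.05]
```

View pics/s9.png

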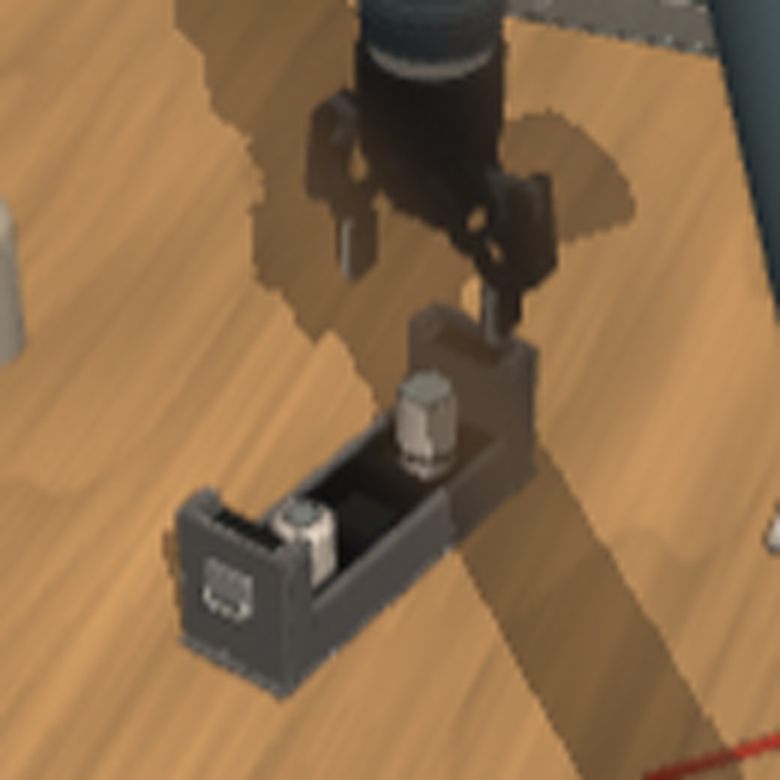

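The short lens stands in the shallow compartment at (427,425). Next is the medium lens.

{"name": "play_rows", "arguments": {"commands": [[[-3,0,0,-0.2,0,0.1,1],[-5,0,0,0,0,0,1],[-3.2,0.5,0,0,0,0,1],[0,1,0,0,0,0,1],[0,0,0,0,0,0,1]]]}}

```text
clock: 20.0
tcp_pos: [555.1, -229.6, 121.4]
orientation: [0.42, -0.422, 0.571, -0.565]
ft_force: [-0.2, 0.1, -0.7]
grip_width: 85.3
```

```bash
python3 go.py 558.5 -231 65 -16.8
```

```text
t 20.0 tcp [ 555.14 -229.56  121.44] w 85.3 F [-0.2   0.08 -0.66] q [-0.5   0.5  -0.07  1.01  0.    1.37]
jawyaw -16.9 tilt down [-0.01  0.01 -1.  ]
turn(tool,deg) [ 0.57 -0.11 -0.16]
shift cm now-axes [0.06 5.64 0.42] final-axes [0.04 5.64 0.36]
```

{"name": "play_rows", "arguments": {"commands": [[[0,1.5,0.3,0.6,-0.1,-0.2,1],[0,2.5,0,0,0,0,1],[0,1,0,0,0,0,1],[0,0,0,0,0,0,1]]]}}

```text
clock: 20.5
tcp_pos: [556.7, -234.7, 69.5]
orientation: [-0.42, 0.421, -0.568, 0.569]
ft_force: [-1.1, 0.3, 0.0]
grip_width: 85.7
```

```bash
python3 go.py 558.5 -231 65 -16.8
```

```text
t 20.5 tcp [ 556.7  -234.69   69.5 ] w 85.7 F [-1.08  0.28  0.03] q [-0.5   0.54 -0.14  0.88 -0.    1.37]
jawyaw -17.12 tilt down [-0. -0. -1.]
turn(tool,deg) [-0.02 -0.32  0.11]
shift cm now-axes [-0.41  0.45  0.06] final-axes [-0.41  0.45  0.07]
```

{"name": "play_rows", "arguments": {"commands": [[[-0.4,0.4,0.1,0,-0.3,0.1,1],[0,0,0,0,0,0,0.48],[0,0,0,0,0,0,0.48],[0,0,0,0,0,0,0.48],[0,0,0,0,0,0,0.48]]]}}

```text
clock: 21.12
tcp_pos: [560.3, -232.2, 67.8]
orientation: [-0.422, 0.421, -0.566, 0.569]
ft_force: [-0.3, -0.3, -0.2]
grip_width: 41.0
```

```bash
python3 go.py 558.5 -231 64.5 -16.8;python3 - <<'E'
from h import *
q=arm.read_camera("side");save(q,"s10.png",(200,60,330,190),6)
E
```

```text
t 21.12 tcp [ 560.35 -232.15   67.82] w 41.0 F [-0.28 -0.33 -0.17] q [-0.5   0.55 -0.14  0.88 -0.    1.37]
jawyaw -16.82 tilt down [ 0. -0. -1.]
turn(tool,deg) [-0.23 -0.02  0.06]
shift cm now-axes [-0.06  0.33 -0.21] final-axes [-0.06  0.33 -0.21]
```

View pics/s10.png

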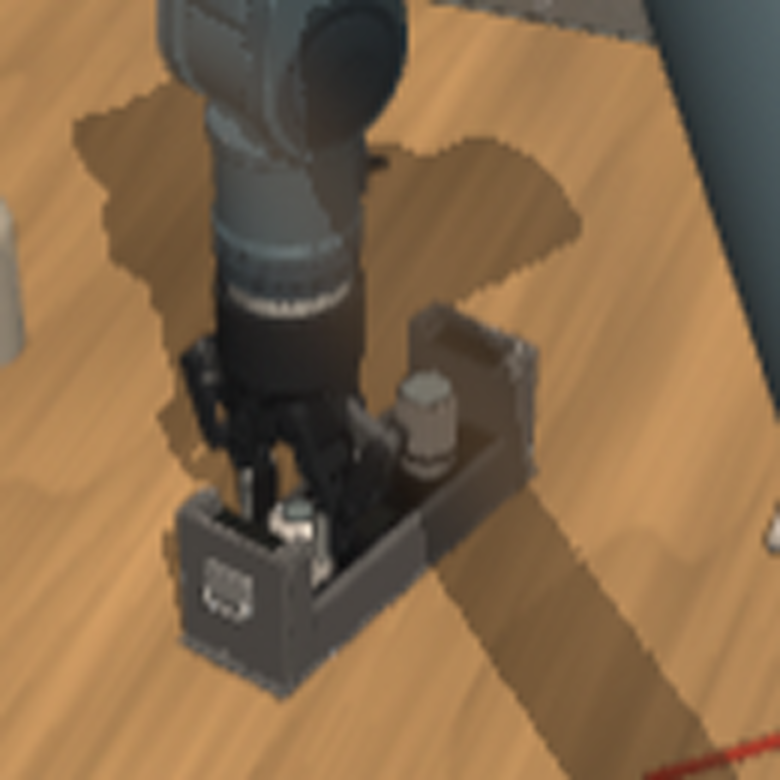

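{"name": "play_rows", "arguments": {"commands": [[[-0.1,0.3,-0.2,-0.2,0,0.1,0.48],[0,0,0,0,0,0,0.42],[0,0,0,0,0,0,0.36],[0,0,0,0,0,0,0],[0,0,0,0,0,0,0]]]}}

```text
clock: 21.8
tcp_pos: [558.2, -230.4, 64.9]
orientation: [0.422, -0.421, 0.568, -0.568]
ft_force: [-0.9, -0.2, 1.9]
grip_width: 31.8
```

```bash
python3 go.py 558.5 -231 64.5 -16.8
```

```text
t 21.8 tcp [ 558.21 -230.39   64.93] w 31.8 F [-0.94 -0.19  1.87] q [-0.5   0.55 -0.15  0.88  0.    1.37]
jawyaw -16.82 tilt down [-0.  0. -1.]
turn(tool,deg) [ 0.02 -0.02 -0.04]
shift cm now-axes [0.05 0.04 0.05] final-axes [0.05 0.04 0.05]
```

{"name": "play_rows", "arguments": {"commands": [[[0,-0.5,0,0,0,0,0],[0,-2.5,0,0,0,0,0],[0,-2.5,0,0,0,0,0],[0,0,0,0,0,0,0]]]}}

```text
clock: 22.3
tcp_pos: [558.0, -230.1, 119.9]
orientation: [0.422, -0.421, 0.569, -0.567]
ft_force: [0.6, 0.1, -1.6]
grip_width: 32.2
```

```bash
python3 go.py 542.5 -285.2 77 -16.8;python3 - <<'E'
from h import *
q=arm.read_camera("side");save(q,"s11.png",(200,60,330,190),6)
E
```

```text
t 22.3 tcp [ 558.01 -230.05  119.86] w 32.2 F [ 0.55  0.15 -1.62] q [-0.5   0.5  -0.07  1.    0.    1.37]
jawyaw -16.82 tilt down [-0.  0. -1.]
turn(tool,deg) [ 0.12 -0.02 -0.1 ]
shift cm now-axes [5.73 4.28 0.12] final-axes [5.73 4.29 0.11]
```

View pics/s11.png

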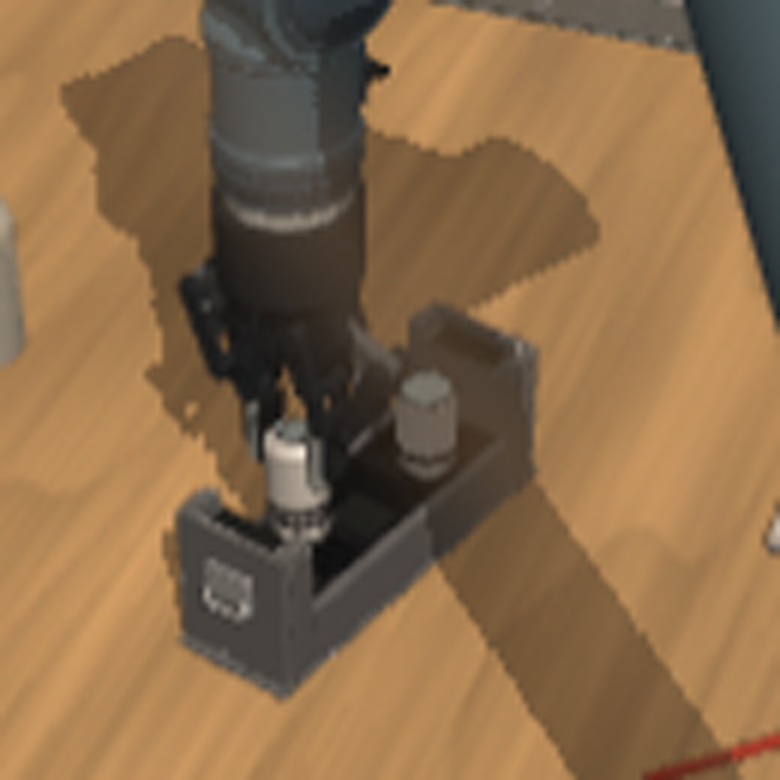

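{"name": "play_rows", "arguments": {"commands": [[[2.5,0,0,0.1,0,-0.1,0],[2.9,0,0.1,0,0,0,0],[0.3,1,0,0,0,0,0],[0,0,0,0,0,0,0]]]}}

```text
clock: 22.85
tcp_pos: [538.8, -282.8, 101.9]
orientation: [0.421, -0.423, 0.571, -0.564]
ft_force: [0.8, 0.3, -2.0]
grip_width: 32.3
```

```bash
python3 go.py 542.5 -285.2 77 -16.8
```

```text
t 22.85 tcp [ 538.82 -282.84  101.9 ] w 32.3 F [ 0.84  0.33 -2.05] q [-0.59  0.53 -0.07  0.98  0.    1.27]
jawyaw -16.73 tilt down [-0.01  0.01 -1.  ]
turn(tool,deg) [ 0.59  0.06 -0.22]
shift cm now-axes [0.13 2.49 0.45] final-axes [0.12 2.49 0.42]
```

{"name": "play_rows", "arguments": {"commands": [[[0.1,0.6,0.3,0.6,0,-0.2,0],[0,0.8,0,0,0,0,0],[0,0.4,0,0,0,0,0],[0,0,0,0,0,0,0]]]}}

```text
clock: 23.35
tcp_pos: [541.5, -281.9, 81.4]
orientation: [0.423, -0.423, 0.568, -0.566]
ft_force: [-0.7, -0.8, -1.8]
grip_width: 32.0
```

```bash
python3 go.py 542.5 -285.2 77 -16.8
```

```text
t 23.35 tcp [ 541.45 -281.93   81.36] w 32.0 F [-0.71 -0.81 -1.75] q [-0.58  0.55 -0.1   0.92  0.    1.28]
jawyaw -16.57 tilt down [-0.  0. -1.]
turn(tool,deg) [ 0.08  0.23 -0.09]
shift cm now-axes [0.28 0.43 0.19] final-axes [0.28 0.44 0.19]
```

{"name": "play_rows", "arguments": {"commands": [[[0.3,0.2,0.2,0.1,0.2,-0.1,0],[0,0.1,0,0,0,0,0],[0,0,0,0,0,0,0]]]}}

```text
clock: 23.72
tcp_pos: [543.1, -285.9, 78.8]
orientation: [-0.422, 0.421, -0.567, 0.568]
ft_force: [-0.8, -1.7, -2.2]
grip_width: 31.9
```

{"name": "play_rows", "arguments": {"commands": [[[0,0.1,0,0,0,0,0],[0,0,0,0,0,0,0]]]}}

```text
clock: 23.98
tcp_pos: [543.2, -286.0, 78.0]
orientation: [-0.422, 0.421, -0.567, 0.568]
ft_force: [0.1, -0.2, -1.8]
grip_width: 32.0
```

{"name": "play_rows", "arguments": {"commands": [[[0,0.08,0,0,0,0,0],[0,0,0,0,0,0,0]]]}}

```text
clock: 24.22
tcp_pos: [543.3, -286.0, 77.2]
orientation: [-0.422, 0.421, -0.567, 0.568]
ft_force: [-0.1, 0.3, -1.8]
grip_width: 32.2
```

{"name": "play_rows", "arguments": {"commands": [[[0,0.08,0,0,0,0,0],[0,0,0,0,0,0,0]]]}}

```text
clock: 24.48
tcp_pos: [543.4, -286.1, 77.0]
orientation: [-0.422, 0.421, -0.567, 0.569]
ft_force: [-0.3, 0.1, -0.4]
grip_width: 31.9
```

{"name": "play_rows", "arguments": {"commands": [[[0,0.08,0,0,0,0,0],[0,0,0,0,0,0,0]]]}}

```text
clock: 24.72
tcp_pos: [543.4, -286.2, 77.0]
orientation: [-0.422, 0.421, -0.566, 0.569]
ft_force: [0.0, -0.4, -0.2]
grip_width: 32.1
```

{"name": "play_rows", "arguments": {"commands": [[[0,0,0,0,0,0,0.45],[0,0,0,0,0,0,0.5],[0,0,0,0,0,0,1],[0,0,0,0,0,0,1],[0,-0.5,0,0,0,0,1]]]}}

```text
clock: 25.35
tcp_pos: [543.7, -286.4, 81.6]
orientation: [-0.422, 0.421, -0.566, 0.569]
ft_force: [-0.1, -0.3, -0.3]
grip_width: 85.5
```

{"name": "play_rows", "arguments": {"commands": [[[0,-3,0,0,0,0,1],[0,-5,0,0,0,0,1],[0,-3,0,0,0,0,1]]]}}

```text
clock: 25.72
tcp_pos: [541.7, -285.0, 192.5]
orientation: [0.421, -0.422, 0.568, -0.567]
ft_force: [-0.0, -0.6, -0.2]
grip_width: 85.5
```

```bash
python3 go.py 551.5 256.7 180 -16.8;python3 - <<'E'
from h import *
q=arm.read_camera("side");save(q,"s12.png",(200,60,330,190),6)
E
```

```text
t 25.73 tcp [ 541.71 -285.01  192.5 ] w 85.5 F [-0.03 -0.6  -0.22] q [-0.59  0.47  0.08  1.18 -0.    1.28]
jawyaw -16.79 tilt down [-0.  0. -1.]
turn(tool,deg) [ 0.1   0.01 -0.02]
shift cm now-axes [-52.15   1.3  -14.71] final-axes [-52.14   1.25 -14.72]
```

View pics/s12.png

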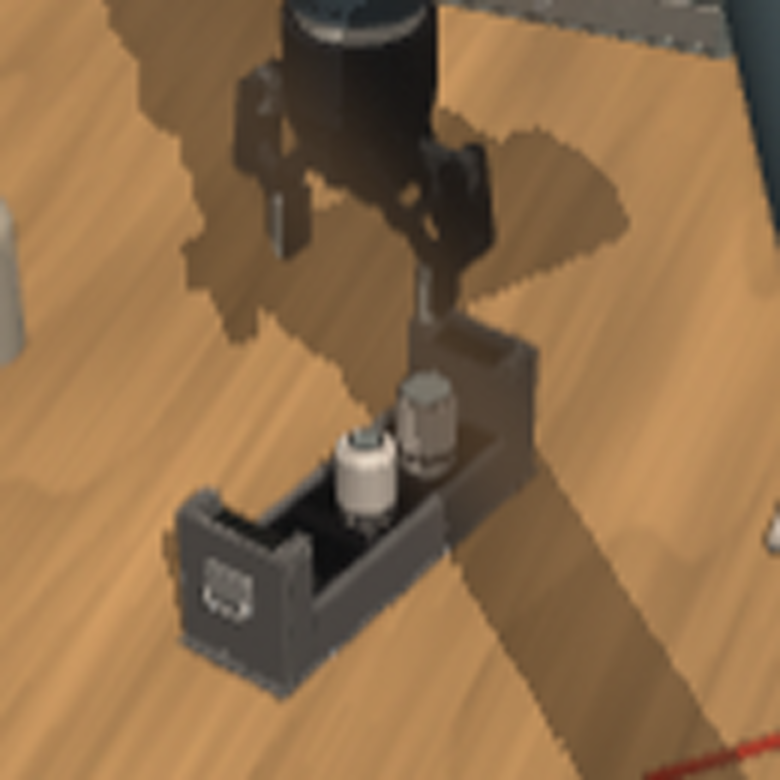

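The medium lens stands upright in the middle compartment at (366,475), with the short one behind it at (427,425). Now I go back for the tall lens.

{"name": "play_rows", "arguments": {"commands": [[[-3,0,-0.8,0,0,0,1],[-5.8,0,-1.6,0,0,0,1],[-5.8,0,-1.6,0,0,0,1],[-5.8,0,-1.6,0,0,0,1],[-5.8,0,-1.6,0,0,0,1]]]}}

```text
clock: 26.4
tcp_pos: [553.3, -12.7, 197.9]
orientation: [-0.421, 0.417, -0.565, 0.574]
ft_force: [0.2, -1.1, 0.2]
grip_width: 85.3
```

{"name": "play_rows", "arguments": {"commands": [[[-5.8,0,-1.6,0,0,0,1],[-5.8,0,-1.6,0,0,0,1],[-5.8,0,-1.6,0,0,0,1],[-4,0,-1.1,0,0,0,1],[0,0,0,0,0,0,1]]]}}

```text
clock: 27.02
tcp_pos: [559.9, 220.8, 197.2]
orientation: [-0.424, 0.418, -0.564, 0.573]
ft_force: [0.1, 0.2, 0.7]
grip_width: 84.9
```

```bash
python3 go.py 551.5 256.7 180 -16.8
```

```text
t 27.02 tcp [559.86 220.79 197.21] w 84.9 F [0.14 0.22 0.71] q [ 0.27  0.44  0.04  1.16 -0.01  2.14]
jawyaw -16.97 tilt down [ 0.02 -0.01 -1.  ]
turn(tool,deg) [-0.91 -0.17  0.03]
shift cm now-axes [-3.19  1.69 -1.87] final-axes [-3.2   1.72 -1.84]
```

{"name": "play_rows", "arguments": {"commands": [[[-3.2,1.5,-1.8,-0.9,-0.2,0,1],[0,1.5,0,0,0,0,1],[0,1.5,0,0,0,0,1],[0,0,0,0,0,0,1]]]}}

```text
clock: 27.52
tcp_pos: [552.7, 254.0, 150.3]
orientation: [-0.421, 0.421, -0.567, 0.569]
ft_force: [0.2, -0.1, -0.7]
grip_width: 85.6
```

```bash
python3 go.py 551.5 256.7 95.5 -16.8
```

```text
t 27.52 tcp [552.72 253.96 150.26] w 85.6 F [ 0.17 -0.14 -0.73] q [ 0.33  0.49 -0.01  1.07 -0.    2.19]
jawyaw -16.94 tilt down [ 0. -0. -1.]
turn(tool,deg) [-0.07 -0.14  0.13]
shift cm now-axes [-0.24  5.47 -0.2 ] final-axes [-0.23  5.48 -0.2 ]
```

{"name": "play_rows", "arguments": {"commands": [[[-0.2,2,-0.2,-0.1,-0.1,0.1,1],[0,2,0,0,0,0,1],[0,1,0,0,0,0,1],[0,0.3,0,0,0,0,1],[0,0,0,0,0,0,1]]]}}

```text
clock: 28.15
tcp_pos: [554.2, 252.9, 98.8]
orientation: [-0.421, 0.419, -0.568, 0.57]
ft_force: [-0.4, 0.1, -0.1]
grip_width: 85.4
```

```bash
python3 go.py 551.5 256.7 95.5 -16.8
```

```text
t 28.15 tcp [554.17 252.86  98.82] w 85.4 F [-0.41  0.11 -0.08] q [ 0.32  0.52 -0.09  0.95 -0.    2.19]
jawyaw -17.17 tilt down [ 0.  0. -1.]
turn(tool,deg) [-0.21 -0.37 -0.08]
shift cm now-axes [-0.29  0.33 -0.37] final-axes [-0.29  0.33 -0.37]
```

{"name": "play_rows", "arguments": {"commands": [[[-0.3,0.2,-0.35,-0.2,-0.4,-0.1,1],[0,0,0,0,0,0,0.5],[0,0,0,0,0,0,0.5],[0,0,0,0,0,0,0.5],[0,0,0,0,0,0,0.5]]]}}

```text
clock: 28.78
tcp_pos: [552.8, 257.7, 98.7]
orientation: [-0.423, 0.421, -0.567, 0.568]
ft_force: [0.4, -0.9, 0.3]
grip_width: 42.5
```

```bash
python3 go.py 551.5 256.7 96 -16.8
```

```text
t 28.77 tcp [552.81 257.7   98.68] w 42.5 F [ 0.36 -0.89  0.3 ] q [ 0.33  0.53 -0.09  0.95 -0.    2.2 ]
jawyaw -16.72 tilt down [ 0.  0. -1.]
turn(tool,deg) [-0.15  0.08 -0.08]
shift cm now-axes [ 0.13  0.27 -0.1 ] final-axes [ 0.13  0.27 -0.1 ]
```

{"name": "play_rows", "arguments": {"commands": [[[0.1,0.3,-0.15,-0.1,0.1,-0.1,0.5],[0,0,0,0,0,0,0.42],[0,0,0,0,0,0,0.36],[0,0,0,0,0,0,0],[0,0,0,0,0,0,0]]]}}

```text
clock: 29.4
tcp_pos: [550.8, 257.2, 95.8]
orientation: [-0.422, 0.421, -0.568, 0.568]
ft_force: [-1.4, -0.4, 1.6]
grip_width: 31.8
```

```bash
python3 go.py 560 -229.5 170 -16.8;python3 - <<'E'
from h import *
q=arm.read_camera("side");save(q,"s13.png",(100,120,300,340),3)
E
```

```text
t 29.4 tcp [550.78 257.17  95.79] w 31.8 F [-1.36 -0.42  1.63] q [ 0.33  0.53 -0.1   0.95 -0.    2.2 ]
jawyaw -16.83 tilt down [ 0. -0. -1.]
turn(tool,deg) [-0.03 -0.03  0.02]
shift cm now-axes [46.32 -7.4  14.97] final-axes [46.32 -7.42 14.95]
```

View pics/s13.png

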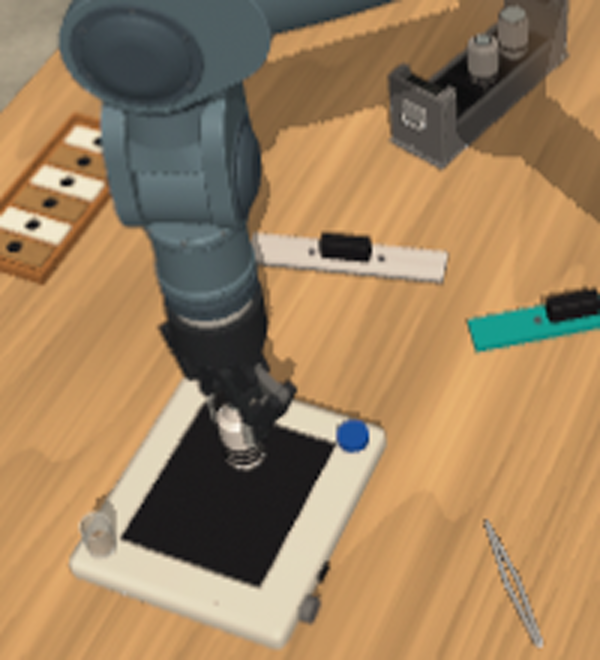

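{"name": "play_rows", "arguments": {"commands": [[[0,-1,0,0,0,0,0],[0,-3,0,0,0,0,0],[0,-4,0,0,0,0,0],[0,-1,0,0,0,0,0],[3,0,1,0,0,0,0]]]}}

```text
clock: 30.08
tcp_pos: [550.2, 226.0, 186.4]
orientation: [0.421, -0.424, 0.567, -0.567]
ft_force: [-0.1, -1.5, -3.6]
grip_width: 31.9
```

{"name": "play_rows", "arguments": {"commands": [[[5.8,0,1.8,0,0,0,0],[5.8,0,1.8,0,0,0,0],[5.8,0,1.8,0,0,0,0],[5.8,0,1.8,0,0,0,0],[5.8,0,1.8,0,0,0,0]]]}}

```text
clock: 30.7
tcp_pos: [551.9, -83.6, 181.7]
orientation: [0.422, -0.427, 0.567, -0.564]
ft_force: [1.6, 0.4, -3.5]
grip_width: 31.8
```

```bash
python3 go.py 559.3 -229.7 170 -16.8
```

```text
t 30.7 tcp [551.92 -83.58 181.7 ] w 31.8 F [ 1.59  0.38 -3.5 ] q [-0.26  0.38 -0.1   1.1  -0.    1.59]
jawyaw -16.28 tilt down [-0.01 -0.   -1.  ]
turn(tool,deg) [0.43 0.52 0.22]
shift cm now-axes [13.81  1.19  4.81] final-axes [13.78  1.17  4.93]
```

{"name": "play_rows", "arguments": {"commands": [[[5,0,1.7,0.4,0.5,0.2,0],[5,0,1.7,0,0,0,0],[2.5,0,1,0,0,0,0],[0,1,0,0,0,0,0],[0,0,0,0,0,0,0]]]}}

```text
clock: 31.32
tcp_pos: [554.4, -223.8, 164.7]
orientation: [0.418, -0.421, 0.572, -0.567]
ft_force: [-0.8, 1.1, -2.3]
grip_width: 31.8
```

```bash
python3 go.py 559.3 -229.7 120 -16.8
```

```text
t 31.32 tcp [ 554.44 -223.81  164.73] w 31.8 F [-0.81  1.06 -2.29] q [-0.49  0.47 -0.01  1.11 -0.    1.38]
jawyaw -17.24 tilt down [-0.01  0.   -1.  ]
turn(tool,deg) [ 0.48 -0.44 -0.06]
shift cm now-axes [0.42 4.47 0.68] final-axes [0.42 4.47 0.64]
```

{"name": "play_rows", "arguments": {"commands": [[[0.4,0,0.6,0.5,-0.4,0,0],[0,2,0,0,0,0,0],[0,1.8,0,0,0,0,0],[0,0,0,0,0,0,0]]]}}

```text
clock: 31.82
tcp_pos: [560.3, -225.8, 126.1]
orientation: [-0.424, 0.423, -0.566, 0.566]
ft_force: [-0.2, -0.9, -3.4]
grip_width: 31.8
```

```bash
python3 go.py 559.3 -229.7 85 -16.8;python3 - <<'E'
from h import *
q=arm.read_camera("side");save(q,"s14.png",(200,60,330,190),6)
E
```

```text
t 31.82 tcp [ 560.33 -225.81  126.06] w 31.8 F [-0.21 -0.93 -3.4 ] q [-0.49  0.49 -0.06  1.01  0.    1.37]
jawyaw -16.43 tilt down [ 0.  0. -1.]
turn(tool,deg) [-0.1   0.37 -0.09]
shift cm now-axes [0.41 4.11 0.  ] final-axes [0.4  4.11 0.01]
```

View pics/s14.png

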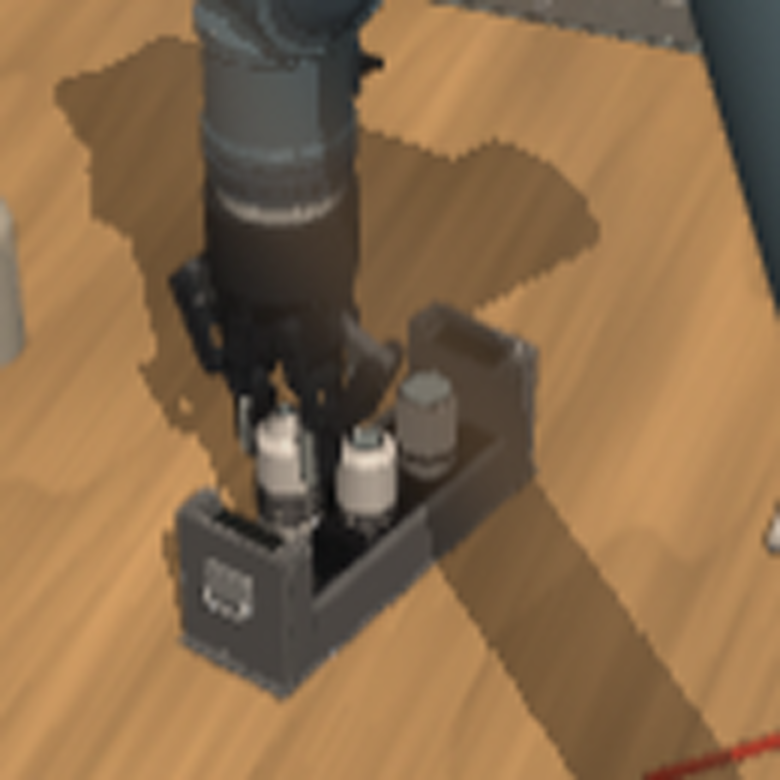

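{"name": "play_rows", "arguments": {"commands": [[[0.4,0.5,0,-0.1,0.4,-0.1,0],[0,1,0,0,0,0,0],[0,0,0,0,0,0,0]]]}}

```text
clock: 32.25
tcp_pos: [561.2, -230.3, 113.2]
orientation: [-0.422, 0.421, -0.566, 0.569]
ft_force: [-0.7, -0.0, -2.6]
grip_width: 31.9
```

```bash
python3 go.py 559.3 -229.7 65 -16.8
```

```text
t 32.25 tcp [ 561.21 -230.34  113.22] w 31.9 F [-0.69 -0.05 -2.61] q [-0.49  0.51 -0.08  0.98 -0.    1.37]
jawyaw -16.79 tilt down [ 0. -0. -1.]
turn(tool,deg) [-0.28  0.01  0.07]
shift cm now-axes [-0.01  4.82 -0.23] final-axes [-0.01  4.82 -0.2 ]
```

{"name": "play_rows", "arguments": {"commands": [[[0,1,-0.2,-0.3,0,0.1,0],[0,1.2,0,0,0,0,0],[0,1,0,0,0,0,0],[0,0.5,0,0,0,0,0],[0,0,0,0,0,0,0]]]}}

```text
clock: 32.88
tcp_pos: [558.8, -229.6, 73.0]
orientation: [0.421, -0.422, 0.568, -0.567]
ft_force: [0.6, 0.6, -1.8]
grip_width: 31.9
```

```bash
python3 go.py 559.3 -229.7 65 -16.8
```

```text
t 32.88 tcp [ 558.81 -229.64   73.04] w 31.9 F [ 0.59  0.57 -1.76] q [-0.5   0.54 -0.13  0.9   0.    1.37]
jawyaw -16.8 tilt down [-0.  0. -1.]
turn(tool,deg) [ 0.09 -0.   -0.05]
shift cm now-axes [-0.01  0.8   0.05] final-axes [-0.01  0.8   0.05]
```

{"name": "play_rows", "arguments": {"commands": [[[0,0.4,0,0.1,0,0,0],[0,0.2,0,0,0,0,0],[0,0,0,0,0,0,0]]]}}

```text
clock: 33.25
tcp_pos: [559.4, -229.9, 67.4]
orientation: [-0.422, 0.421, -0.567, 0.568]
ft_force: [0.4, 0.3, -3.0]
grip_width: 32.1
```

{"name": "play_rows", "arguments": {"commands": [[[0,0.1,0,0,0,0,0],[0,0,0,0,0,0,0]]]}}

```text
clock: 33.5
tcp_pos: [559.7, -230.1, 66.7]
orientation: [-0.422, 0.421, -0.567, 0.568]
ft_force: [0.7, -0.3, -1.6]
grip_width: 31.6
```

{"name": "play_rows", "arguments": {"commands": [[[0,0.08,0,0,0,0,0],[0,0,0,0,0,0,0]]]}}

```text
clock: 33.75
tcp_pos: [559.8, -230.1, 66.0]
orientation: [-0.422, 0.421, -0.567, 0.568]
ft_force: [-1.3, 0.2, -1.7]
grip_width: 31.6
```

{"name": "play_rows", "arguments": {"commands": [[[0,0.08,0,0,0,0,0],[0,0,0,0,0,0,0]]]}}

```text
clock: 34.0
tcp_pos: [559.8, -230.1, 65.2]
orientation: [-0.422, 0.421, -0.567, 0.568]
ft_force: [-0.2, -0.2, -2.9]
grip_width: 31.8
```

{"name": "play_rows", "arguments": {"commands": [[[0,0.07,0,0,0,0,0],[0,0,0,0,0,0,0]]]}}

```text
clock: 34.25
tcp_pos: [559.9, -230.2, 64.8]
orientation: [-0.422, 0.421, -0.567, 0.569]
ft_force: [-1.0, 0.1, -2.4]
grip_width: 31.6
```

{"name": "play_rows", "arguments": {"commands": [[[0,0.07,0,0,0,0,0],[0,0,0,0,0,0,0]]]}}

```text
clock: 34.5
tcp_pos: [560.0, -230.3, 64.8]
orientation: [-0.422, 0.421, -0.567, 0.569]
ft_force: [-0.2, 0.1, -2.0]
grip_width: 31.6
```

{"name": "play_rows", "arguments": {"commands": [[[0,0.07,0,0,0,0,0],[0,0,0,0,0,0,0]]]}}

```text
clock: 34.75
tcp_pos: [560.0, -230.3, 64.8]
orientation: [-0.422, 0.421, -0.567, 0.569]
ft_force: [-0.1, 0.4, -0.3]
grip_width: 31.6
```

The lens is on the floor of the deep compartment at 64.8, as predicted. I release and rise.

{"name": "play_rows", "arguments": {"commands": [[[0,0,0,0,0,0,0.45],[0,0,0,0,0,0,0.5],[0,0,0,0,0,0,1],[0,0,0,0,0,0,1],[0,-0.5,0,0,0,0,1]]]}}

```text
clock: 35.38
tcp_pos: [560.6, -230.6, 69.4]
orientation: [-0.423, 0.421, -0.566, 0.569]
ft_force: [0.2, -0.0, -0.2]
grip_width: 85.2
```

{"name": "play_rows", "arguments": {"commands": [[[0,-3,0,0,0,0,1],[0,-5,0,0,0,0,1],[0,-3,0,0,0,0,1]]]}}

```text
clock: 35.75
tcp_pos: [558.2, -229.5, 180.4]
orientation: [0.422, -0.421, 0.568, -0.567]
ft_force: [0.9, -0.5, 0.3]
grip_width: 85.3
```

```bash
python3 go.py 583.4 -9.4 150 -76.6;python3 - <<'E'
from h import *
q=arm.read_camera("side");save(q,"s15.png",(200,60,330,190),6)
E
```

```text
t 35.75 tcp [ 558.21 -229.48  180.38] w 85.3 F [ 0.89 -0.53  0.35] q [-0.5   0.46  0.03  1.14  0.    1.37]
jawyaw -16.81 tilt down [-0.  0. -1.]
turn(tool,deg) [ 0.07 59.79 -0.03]
shift cm now-axes [-21.79   3.06  -3.95] final-axes [ -7.55   3.04 -20.83]
```

View pics/s15.png

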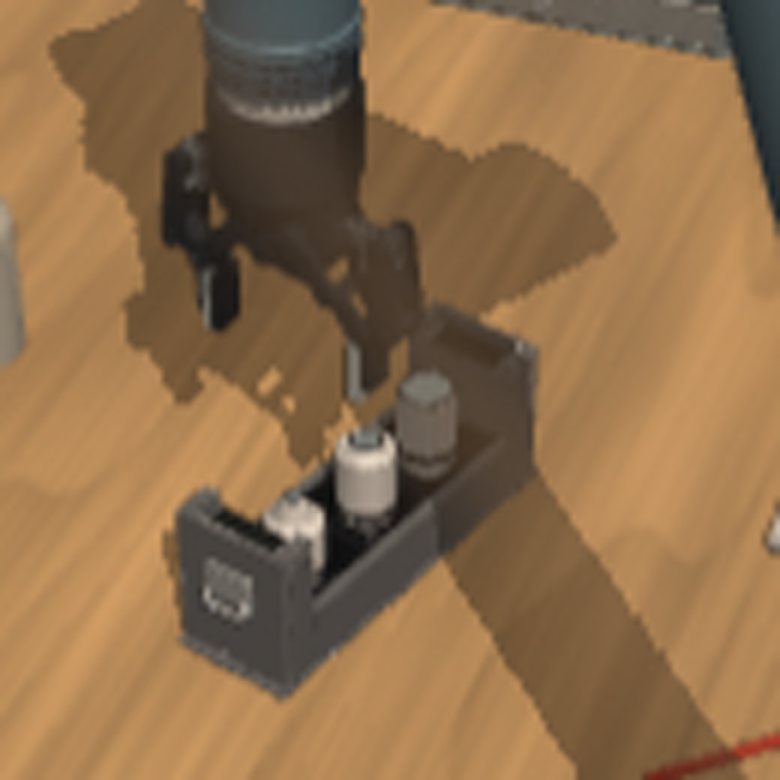

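All three lenses stand upright in their compartments: tall at (297,530), medium at (366,475), short at (427,425). Next is the bar.

{"name": "play_rows", "arguments": {"commands": [[[-4,0,-0.7,0,0,0,1],[-5.8,0,-1.1,0,0,0,1],[-5.8,0,-1.1,0,0,0,1],[-5.5,0,-1,0,0,0,1],[0,0,0,0,10,0,1]]]}}

```text
clock: 36.42
tcp_pos: [586.7, -12.7, 186.6]
orientation: [-0.371, 0.365, -0.6, 0.607]
ft_force: [-0.2, -0.4, 0.6]
grip_width: 85.7
```

{"name": "play_rows", "arguments": {"commands": [[[0,0,0,0,10,0,1],[0,0,0,0,10,0,1],[0,0,0,0,10,0,1],[0,0,0,0,10,0,1],[0,0,0,0,8,0,1]]]}}

```text
clock: 37.05
tcp_pos: [586.5, -10.5, 186.5]
orientation: [-0.086, 0.078, -0.701, 0.704]
ft_force: [-0.4, 0.5, 0.1]
grip_width: 85.1
```

```bash
python3 go.py 583.4 -9.4 120 -76.6
```

```text
t 37.05 tcp [586.48 -10.54 186.49] w 85.1 F [-0.36  0.49  0.08] q [-0.13  0.41 -0.03  1.11 -0.    2.78]
jawyaw -76.7 tilt down [ 0.01 -0.   -1.  ]
turn(tool,deg) [-0.37 -0.1  -0.63]
shift cm now-axes [ 0.35  6.64 -0.22] final-axes [ 0.27  6.65 -0.18]
```

{"name": "play_rows", "arguments": {"commands": [[[0.3,3,-0.2,-0.4,-0.3,-0.6,1],[0,4,0,0,0,0,1],[0,1,0,0,0,0,1],[0,0,0,0,0,0,1]]]}}

```text
clock: 37.55
tcp_pos: [584.9, -9.4, 106.5]
orientation: [-0.085, 0.082, -0.702, 0.702]
ft_force: [0.1, -0.0, 0.7]
grip_width: 85.1
```

```bash
python3 go.py 583.4 -9.4 31 -76.4; python3 - <<'E'
from h import *
q=arm.read_camera("side");save(q,"s16.png",(150,120,300,260),4)
q=arm.read_camera("top");save(q,"t16.png",(190,110,310,230),5)
E
```

```text
t 37.55 tcp [584.9   -9.44 106.51] w 85.1 F [ 0.1  -0.04  0.7 ] q [-0.12  0.47 -0.16  0.94  0.    2.78]
jawyaw -76.44 tilt down [ 0.  0. -1.]
turn(tool,deg) [-0.04 -0.04 -0.22]
shift cm now-axes [ 0.17  7.55 -0.04] final-axes [ 0.15  7.55 -0.04]
```

View pics/s16.png

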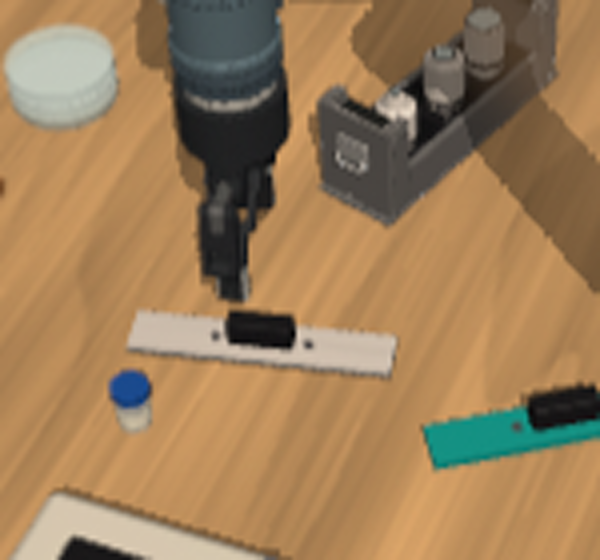

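View pics/t16.png

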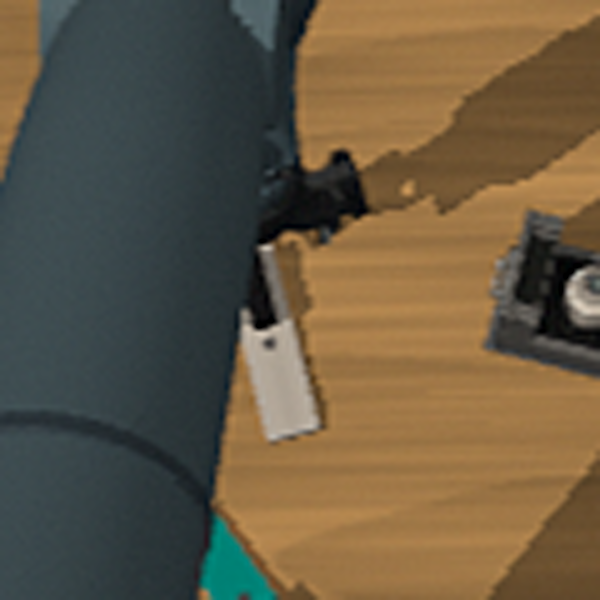

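{"name": "play_rows", "arguments": {"commands": [[[0.1,2,0,0,0,-0.2,1],[0,2.5,0,0,0,0,1],[0,1.5,0,0,0,0,1],[0,0,0,0,0,0,1]]]}}

```text
clock: 38.15
tcp_pos: [590.7, -10.5, 52.8]
orientation: [-0.088, 0.079, -0.701, 0.704]
ft_force: [-0.6, 1.3, -0.0]
grip_width: 85.6
```

```bash
python3 go.py 583.4 -9.4 31 -76.4
```

```text
t 38.15 tcp [590.67 -10.48  52.76] w 85.6 F [-0.64  1.27 -0.03] q [-0.12  0.53 -0.22  0.81 -0.    2.78]
jawyaw -76.44 tilt down [ 0.01 -0.   -1.  ]
turn(tool,deg) [-0.32 -0.03 -0.77]
shift cm now-axes [ 0.71  2.16 -0.29] final-axes [ 0.68  2.18 -0.28]
```

{"name": "play_rows", "arguments": {"commands": [[[0.7,0.8,-0.3,-0.3,0,-0.8,1],[0,0.8,0,0,0,0,1],[0,0,0,0,0,0,1]]]}}

```text
clock: 38.52
tcp_pos: [584.4, -9.3, 37.8]
orientation: [-0.084, 0.083, -0.702, 0.702]
ft_force: [0.1, 0.0, 0.6]
grip_width: 85.3
```

```bash
python3 go.py 583.4 -9.4 31 -76.4
```

```text
t 38.52 tcp [584.37  -9.32  37.84] w 85.3 F [0.06 0.04 0.62] q [-0.12  0.54 -0.24  0.79 -0.    2.78]
jawyaw -76.43 tilt down [ 0. -0. -1.]
turn(tool,deg) [-0.06 -0.03 -0.09]
shift cm now-axes [ 0.1   0.68 -0.02] final-axes [ 0.1   0.68 -0.02]
```

{"name": "play_rows", "arguments": {"commands": [[[0.1,0.5,0,0,0,-0.1,1],[0,0,0,0,0,0,0.36],[0,0,0,0,0,0,0.36],[0,0,0,0,0,0,0.36],[0,0,0,0,0,0,0.36]]]}}

```text
clock: 39.15
tcp_pos: [584.0, -9.7, 33.2]
orientation: [-0.084, 0.083, -0.702, 0.703]
ft_force: [0.0, -0.1, 0.1]
grip_width: 31.0
```

```bash
python3 go.py 583.4 -9.4 31 -76.4; python3 - <<'E'
from h import *
q=arm.read_camera("side");save(q,"s17.png",(150,150,270,250),6)
E
```

```text
t 39.15 tcp [584.    -9.65  33.15] w 31.0 F [ 0.03 -0.15  0.06] q [-0.12  0.55 -0.25  0.78 -0.    2.78]
jawyaw -76.43 tilt down [ 0. -0. -1.]
turn(tool,deg) [-0.09 -0.03 -0.06]
shift cm now-axes [ 0.05  0.22 -0.04] final-axes [ 0.05  0.22 -0.04]
```

View pics/s17.png

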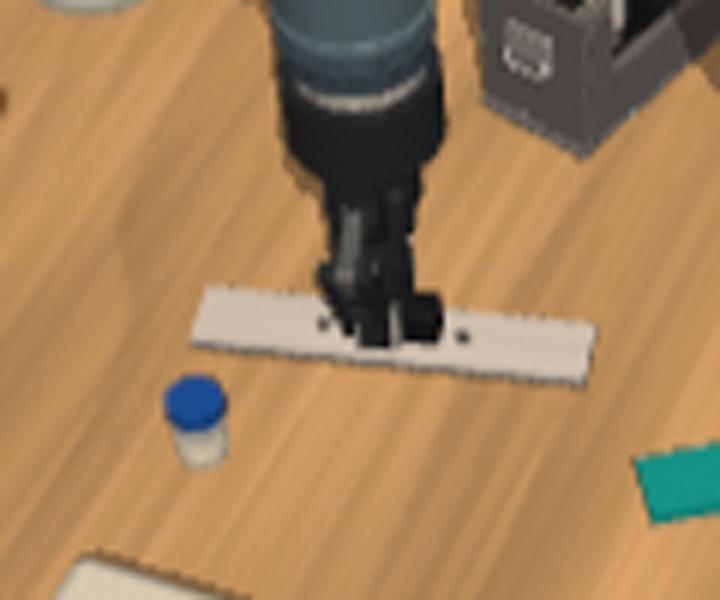

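```bash
python3 - <<'E'
from h import *
np.set_printoptions(precision=1,suppress=True)
q=arm.read_camera("side"); p=arm.read_camera("top"); save(p,"t17.png",(190,110,310,230),5)
j=np.array([np.cos(np.radians(-76.4)),np.sin(np.radians(-76.4)),0]);b=np.array([-j[1],j[0],0])
c=np.array([584,-9.7,0])
S=lambda X:(proj(q,X)-[150,150]+.5)*6-.5
print("tip near",S(c-j*22+[0,0,16]),"tip inner near",S(c-j*15.5+[0,0,16]))
for t in(-6,0,6):
  print(t,"bar ends",S([c+b*(100+t)+[0,0,8]-j*18,c+b*(100+t)+j*18+[0,0,8],c-b*(100-t)+[0,0,8]-j*18,c-b*(100-t)+[0,0,8]+j*18]).round().tolist())
E
```

```text
tip near [[384.2 350.3]] tip inner near [[386.7 340.5]]
-6 bar ends [[203.0, 338.0], [219.0, 285.0], [598.0, 375.0], [609.0, 321.0]]
0 bar ends [[191.0, 337.0], [208.0, 284.0], [586.0, 373.0], [597.0, 320.0]]
6 bar ends [[179.0, 336.0], [196.0, 283.0], [574.0, 372.0], [585.0, 319.0]]
```

{"name": "play_rows", "arguments": {"commands": [[[0.1,0.2,0,0,0,0,0.36],[0,0,0,0,0,0,0.26],[0,0,0,0,0,0,0.2],[0,0,0,0,0,0,0],[0,0,0,0,0,0,0]]]}}

```text
clock: 39.92
tcp_pos: [582.8, -9.5, 31.2]
orientation: [-0.084, 0.083, -0.702, 0.702]
ft_force: [-0.7, 0.6, 1.4]
grip_width: 16.7
```

{"name": "play_rows", "arguments": {"commands": [[[0,-0.5,0,0,0,0,0],[0,-2.5,0,0,0,0,0],[0,-3,0,0,0,0,0],[0,-3,0,0,0,0,0],[0,0,0,0,0,0,0]]]}}

```text
clock: 40.55
tcp_pos: [580.7, -10.0, 121.6]
orientation: [-0.082, 0.085, -0.702, 0.703]
ft_force: [1.0, -0.3, -2.1]
grip_width: 16.9
```

```bash
python3 go.py 542.5 -285.2 190 -16.8; python3 - <<'E'
from h import *
q=arm.read_camera("side");save(q,"s18.png",(150,100,290,240),5)
E
```

```text
t 40.55 tcp [580.75  -9.96 121.61] w 16.9 F [ 1.   -0.27 -2.09] q [-0.13  0.46 -0.14  0.98 -0.    2.78]
jawyaw -76.45 tilt down [-0. -0. -1.]
turn(tool,deg) [  0.11 -59.65   0.24]
shift cm now-axes [10.2  -6.78 25.86] final-axes [27.45 -6.84  4.29]
```

View pics/s18.png

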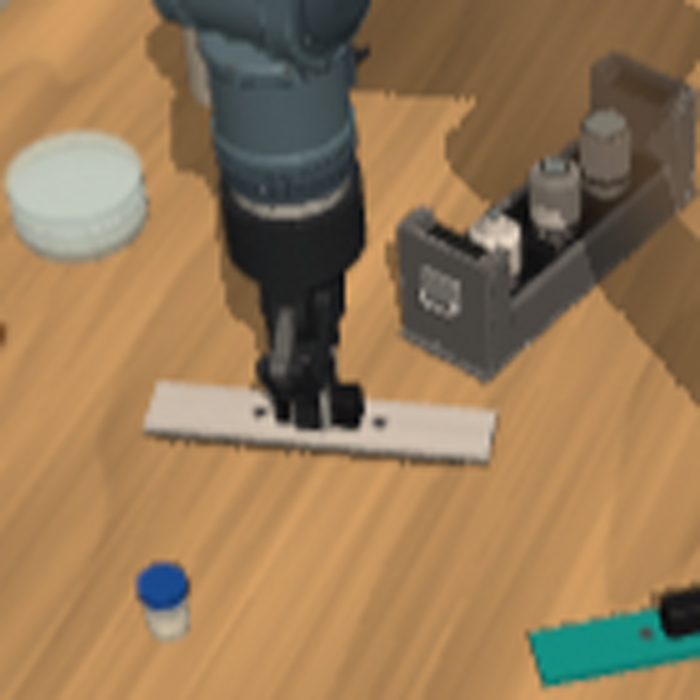

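```bash
python3 - <<'E'
from h import *
np.set_printoptions(precision=1,suppress=True)
q=arm.read_camera("side")
a=np.radians(-76.45)
j=np.array([np.cos(a),np.sin(a),0]);b=np.array([-j[1],j[0],0]); s=arm.observe()["tcp_pos"]
z=s[2]-31.2+8; c=np.array([s[0],s[1],z])
T=lambda x:cr(x,(150,100),5)
for n,uv in [("+x+y",(145,433)),("+x-y",(157,382)),("-x+y",(488,462)),("-x-y",(497,411))]:
    X=atz(q,T(uv),z)-c; print(n,"along",X@b,"across",X@-j)
for uv in [(260,412),(380,423)]:
    X=atz(q,T(uv),z)-c; print("hole",X@b,X@-j)
S=lambda X:(proj(q,X)-[150,100]+.5)*5-.5
print("near finger outer tip pred",S([s-j*23+[0,0,-18],s-j*9+[0,0,-18]]))
E
```

```text
+x+y along 101.6781106063299 across 19.492736144943745
+x-y along 104.91133120038266 across -21.99677741878468
-x+y along -97.10574383499089 across 18.230706385909745
-x-y along -96.25173372023663 across -22.445137144907715
hole 39.57421249006489 -5.097435272735274
hole -30.93507607559594 -4.739752949320213
near finger outer tip pred [[316.9 446.6]
 [321.8 429. ]]
```

{"name": "play_rows", "arguments": {"commands": [[[0,-4,0,0,-5,0,0],[0,-3,0,0,-10,0,0],[0,0,0,0,-10,0,0],[0,0,0,0,-10,0,0],[0,0,0,0,-10,0,0]]]}}

```text
clock: 41.28
tcp_pos: [573.0, -9.1, 179.3]
orientation: [0.345, -0.362, 0.618, -0.607]
ft_force: [-0.5, -0.2, -1.9]
grip_width: 16.3
```

```bash
python3 go.py 542.5 -285.2 185 -16.8
```

```text
t 41.27 tcp [573.05  -9.13 179.32] w 16.3 F [-0.52 -0.2  -1.95] q [-0.13  0.43 -0.03  1.14 -0.    1.97]
jawyaw -30.01 tilt down [-0.03  0.   -1.  ]
turn(tool,deg) [  1.52 -13.2    0.58]
shift cm now-axes [25.44 -0.51 11.14] final-axes [27.31 -0.57  5.05]
```

{"name": "play_rows", "arguments": {"commands": [[[0,-0.5,0,1.5,-9,0.6,0],[0,0,0,0,-4.2,0,0],[4,0,0.7,0,0,0,0],[5,0,0.9,0,0,0,0],[5,0,0.9,0,0,0,0]]]}}

```text
clock: 41.9
tcp_pos: [552.3, -149.2, 172.4]
orientation: [0.422, -0.431, 0.569, -0.559]
ft_force: [0.5, -0.3, -2.2]
grip_width: 16.4
```

```bash
python3 go.py 542.5 -285.2 185 -16.8
```

```text
t 41.9 tcp [ 552.29 -149.17  172.41] w 16.4 F [ 0.54 -0.32 -2.19] q [-0.37  0.42 -0.06  1.11 -0.    1.47]
jawyaw -15.84 tilt down [-0.02  0.   -1.  ]
turn(tool,deg) [1.03 0.97 0.08]
shift cm now-axes [13.36 -1.29  2.75] final-axes [13.31 -1.26  2.99]
```

{"name": "play_rows", "arguments": {"commands": [[[4.5,0,1,1,1,0,0],[4.5,0,1,0,0,0,0],[3.5,0,0.8,0,0,0,0],[0,0,0,0,0,0,0],[0,0,0,0,0,0,0]]]}}

```text
clock: 42.52
tcp_pos: [537.0, -281.7, 160.4]
orientation: [0.417, -0.423, 0.574, -0.564]
ft_force: [0.1, 0.0, -2.2]
grip_width: 16.8
```

```bash
python3 go.py 542.5 -285.2 135 -16.8
```

```text
t 42.52 tcp [ 537.   -281.68  160.45] w 16.8 F [ 0.09  0.05 -2.17] q [-0.59  0.49  0.02  1.12 -0.    1.28]
jawyaw -17.18 tilt down [-0.02  0.01 -1.  ]
turn(tool,deg) [ 0.97 -0.38 -0.15]
shift cm now-axes [0.18 2.53 0.67] final-axes [0.18 2.54 0.63]
```

{"name": "play_rows", "arguments": {"commands": [[[0.2,1,0.6,1,-0.4,-0.1,0],[0,1.2,0,0,0,0,0],[0,0,0,0,0,0,0],[0,0,0,0,0,0,0]]]}}

```text
clock: 43.02
tcp_pos: [541.0, -280.5, 135.1]
orientation: [0.423, -0.423, 0.569, -0.565]
ft_force: [0.5, 0.7, -2.3]
grip_width: 16.9
```

```bash
python3 go.py 542.5 -285.2 135 -16.8; python3 - <<'E'
from h import *
q=arm.read_camera("side");save(q,"s19.png",(200,80,320,190),6)
np.save("side1.npy",q,allow_pickle=True)
q=arm.read_camera("top");save(q,"t19.png",(270,130,380,220),7)
np.save("top1.npy",q,allow_pickle=True)
E
```

```text
t 43.02 tcp [ 541.03 -280.55  135.15] w 16.9 F [ 0.46  0.74 -2.31] q [-0.58  0.5  -0.02  1.05  0.    1.28]
jawyaw -16.52 tilt down [-0.  0. -1.]
turn(tool,deg) [ 0.28  0.28 -0.18]
shift cm now-axes [0.4  0.01 0.27] final-axes [0.4  0.01 0.28]
```

View pics/s19.png

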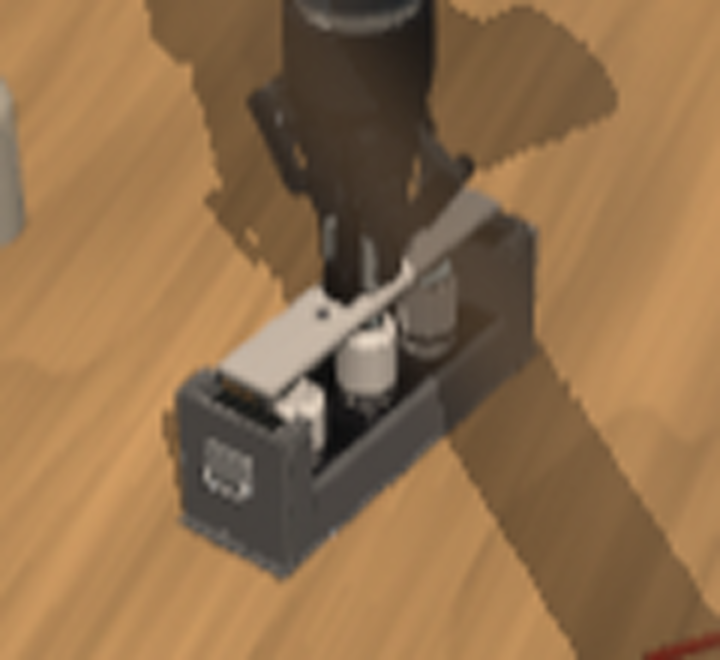

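View pics/t19.png

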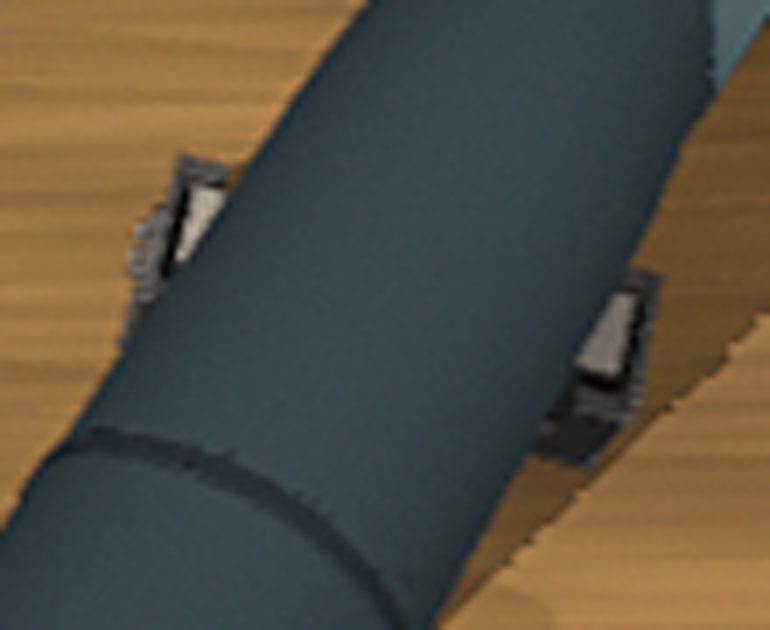

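The bar hangs level just above the seats. In the top crop its ends lie inside the stops: the dark gap is at (190,220) at one end and (640,330) at the other. I'll shift by the small correction and lower it.

{"name": "play_rows", "arguments": {"commands": [[[0.4,0.3,0.3,0.3,0.3,-0.2,0],[0,0.3,0,0,0,0,0],[0,0,0,0,0,0,0]]]}}

```text
clock: 43.5
tcp_pos: [543.4, -286.3, 129.7]
orientation: [-0.421, 0.421, -0.567, 0.569]
ft_force: [0.3, 0.1, -1.6]
grip_width: 16.9
```

```bash
python3 go.py 542.5 -285.2 117 -16.8; python3 - <<'E'
from h import *
q=arm.read_camera("top");save(q,"t20.png",(270,130,380,220),7)
E
```

```text
t 43.5 tcp [ 543.43 -286.28  129.72] w 16.9 F [ 0.32  0.1  -1.6 ] q [-0.59  0.51 -0.03  1.03 -0.    1.28]
jawyaw -16.87 tilt down [ 0. -0. -1.]
turn(tool,deg) [-0.15 -0.07  0.07]
shift cm now-axes [-0.08  1.27 -0.12] final-axes [-0.08  1.27 -0.12]
```

View pics/t20.png

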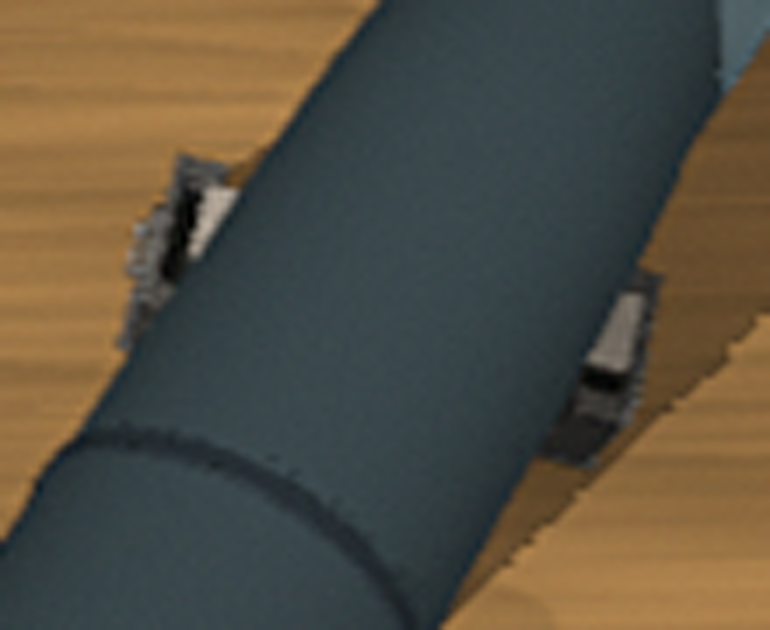

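{"name": "play_rows", "arguments": {"commands": [[[-0.3,0.3,-0.1,-0.1,0,0.1,0],[0,0.3,0,0,0,0,0],[0,0,0,0,0,0,0]]]}}

```text
clock: 43.92
tcp_pos: [543.4, -282.9, 123.5]
orientation: [-0.422, 0.421, -0.568, 0.568]
ft_force: [1.2, 0.3, -2.4]
grip_width: 16.8
```

```bash
python3 go.py 543.3 -283.1 117 -16.8; python3 - <<'E'
from h import *
q=arm.read_camera("top");save(q,"t21.png",(270,130,380,220),7)
q=arm.read_camera("side");save(q,"s21.png",(200,80,320,190),6)
E
```

```text
t 43.92 tcp [ 543.38 -282.92  123.48] w 16.8 F [ 1.17  0.25 -2.37] q [-0.58  0.51 -0.04  1.02  0.    1.28]
jawyaw -16.87 tilt down [ 0.  0. -1.]
turn(tool,deg) [-0.06 -0.07 -0.04]
shift cm now-axes [ 0.02  0.65 -0.  ] final-axes [ 0.02  0.65 -0.  ]
```

View pics/t21.png

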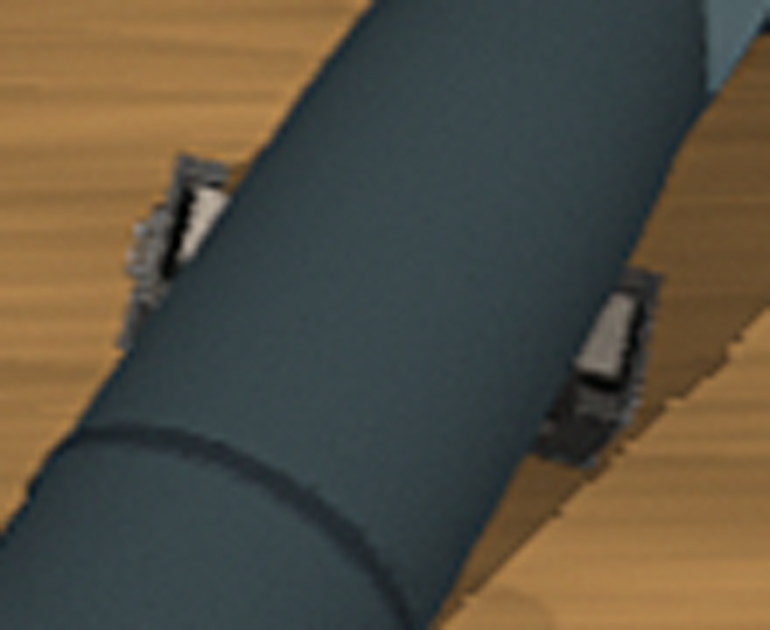

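View pics/s21.png

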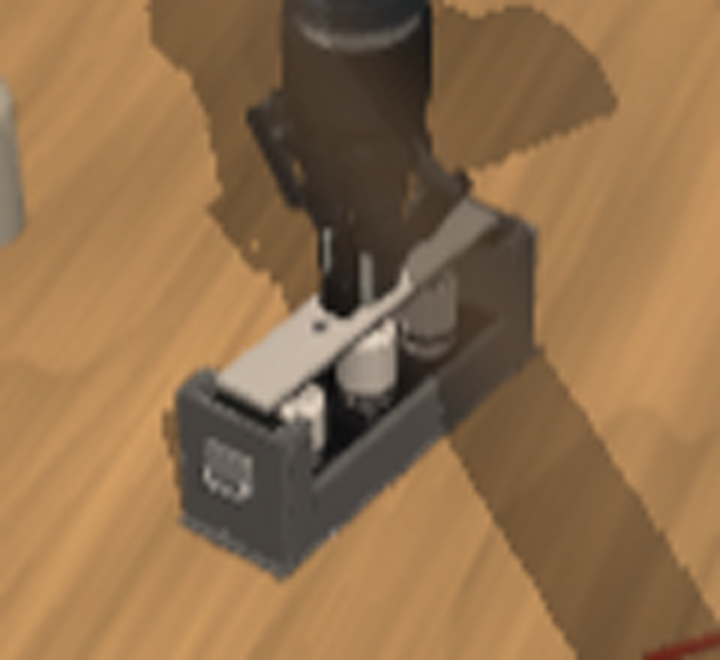

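Both end gaps are now about equal and the sides are clear, so I lower gently.

{"name": "play_rows", "arguments": {"commands": [[[0,0.3,0,-0.1,0,0,0],[0,0.15,0,0,0,0,0],[0,0,0,0,0,0,0]]]}}

```text
clock: 44.4
tcp_pos: [543.7, -283.2, 119.1]
orientation: [0.421, -0.421, 0.568, -0.568]
ft_force: [0.5, 0.3, -1.7]
grip_width: 16.5
```

{"name": "play_rows", "arguments": {"commands": [[[0,0.1,0,0,0,0,0],[0,0,0,0,0,0,0]]]}}

```text
clock: 44.65
tcp_pos: [543.7, -283.2, 118.0]
orientation: [0.421, -0.421, 0.568, -0.568]
ft_force: [-0.3, 0.3, -1.3]
grip_width: 16.7
```

{"name": "play_rows", "arguments": {"commands": [[[0,0.08,0,0,0,0,0],[0,0,0,0,0,0,0]]]}}

```text
clock: 44.9
tcp_pos: [543.8, -283.2, 117.3]
orientation: [0.421, -0.421, 0.568, -0.568]
ft_force: [-0.0, 0.4, -2.4]
grip_width: 16.7
```

{"name": "play_rows", "arguments": {"commands": [[[0,0.08,0,0,0,0,0],[0,0,0,0,0,0,0]]]}}

```text
clock: 45.15
tcp_pos: [543.9, -283.3, 117.2]
orientation: [-0.421, 0.421, -0.568, 0.568]
ft_force: [-0.2, -0.5, -1.4]
grip_width: 16.7
```

{"name": "play_rows", "arguments": {"commands": [[[0,0.08,0,0,0,0,0],[0,0,0,0,0,0,0]]]}}

```text
clock: 45.4
tcp_pos: [544.0, -283.4, 117.2]
orientation: [-0.421, 0.421, -0.568, 0.568]
ft_force: [-0.5, 0.5, -2.0]
grip_width: 16.6
```

{"name": "play_rows", "arguments": {"commands": [[[0,0.05,0,0,0,0,0],[0,0,0,0,0,0,0]]]}}

```text
clock: 45.65
tcp_pos: [543.9, -283.3, 117.2]
orientation: [-0.422, 0.421, -0.567, 0.568]
ft_force: [-1.0, 0.7, 0.1]
grip_width: 16.6
```

```bash
python3 - <<'E'
from h import *
q=arm.read_camera("top");save(q,"t22.png",(270,130,380,220),7)
E
```

```text
(no output)
```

View pics/t22.png

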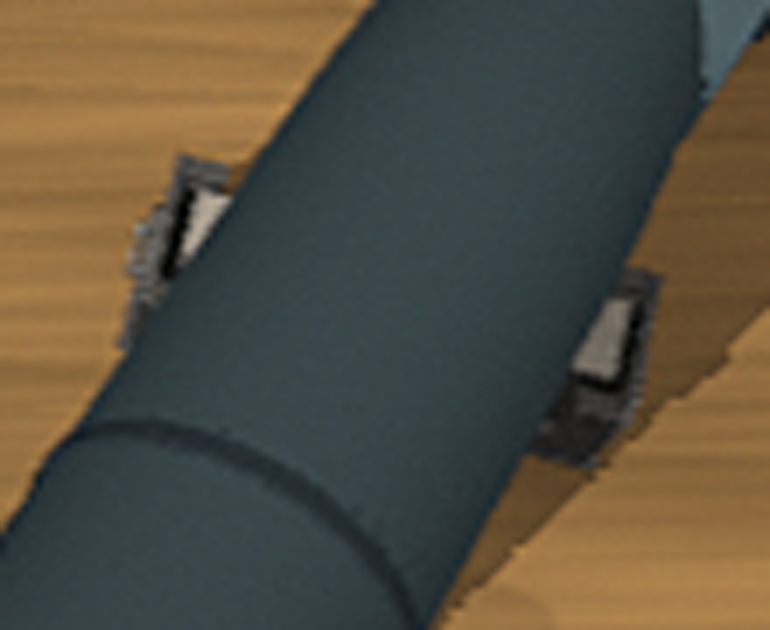

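The bar is seated within the stops and lips; contact came at 117.2 as predicted. I release, rise and check.

{"name": "play_rows", "arguments": {"commands": [[[0,0,0,0,0,0,0.25],[0,0,0,0,0,0,0.5],[0,0,0,0,0,0,0.8],[0,0,0,0,0,0,0.8],[0,-0.5,0,0,0,0,0.8]]]}}

```text
clock: 46.32
tcp_pos: [544.3, -283.6, 121.6]
orientation: [-0.422, 0.421, -0.567, 0.569]
ft_force: [0.0, 0.8, -0.4]
grip_width: 68.2
```

{"name": "play_rows", "arguments": {"commands": [[[0,-3,0,0,0,0,0.8],[0,-5,0,0,0,0,0.8],[0,-4,0,0,0,0,0.8],[5,0,-4,0,0,0,0.8],[5,0,-4,0,0,0,0.8]]]}}

```text
clock: 46.95
tcp_pos: [441.7, -355.5, 247.3]
orientation: [-0.424, 0.423, -0.564, 0.569]
ft_force: [-0.0, -1.2, -0.6]
grip_width: 68.2
```

{"name": "play_rows", "arguments": {"commands": [[[5,0,-4,0,0,0,0.8],[5,0,-4,0,0,0,0.8],[0,0,0,0,0,0,0.8],[0,0,0,0,0,0,0.8]]]}}

```text
clock: 47.45
tcp_pos: [335.5, -430.3, 249.8]
orientation: [-0.422, 0.422, -0.563, 0.572]
ft_force: [1.4, -0.4, 0.0]
grip_width: 68.1
```

```bash
python3 go.py; python3 - <<'E'
from h import *
q=arm.read_camera("top");save(q,"t23.png",(270,130,380,220),7);save(q,"t23b.png",None,1.5)
q=arm.read_camera("side");save(q,"s23.png",(200,80,320,190),6);save(q,"s23b.png",None,1.5)
E
```

```text
t 47.45 tcp [ 335.46 -430.3   249.75] w 68.1 F [ 1.44 -0.44  0.  ] q [-1.03  0.31 -0.02  1.23  0.    0.84]
jawyaw -16.73 tilt down [ 0.01 -0.01 -1.  ]
```

View pics/t23.png

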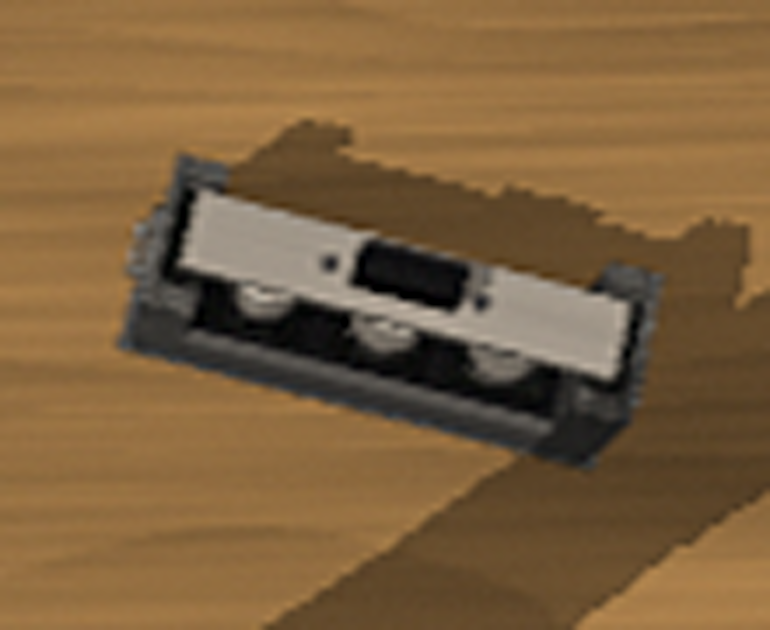

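View pics/s23.png

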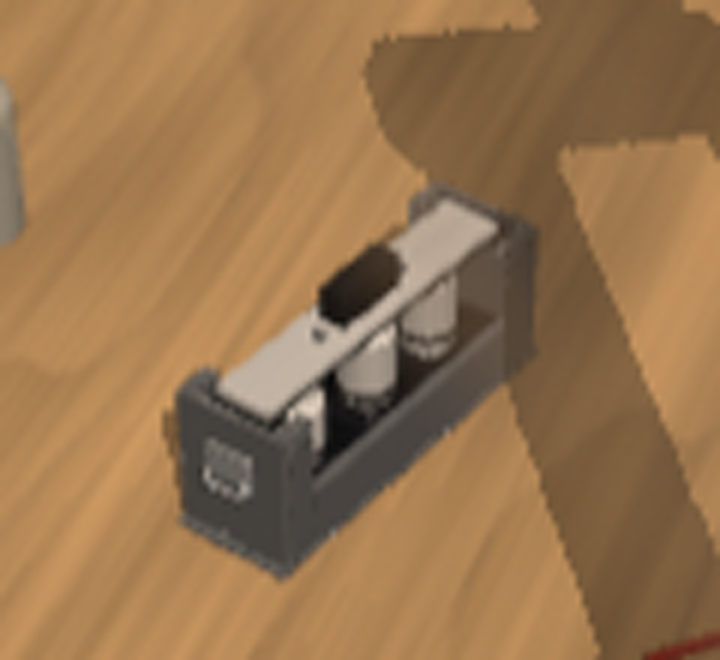

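View pics/s23b.png

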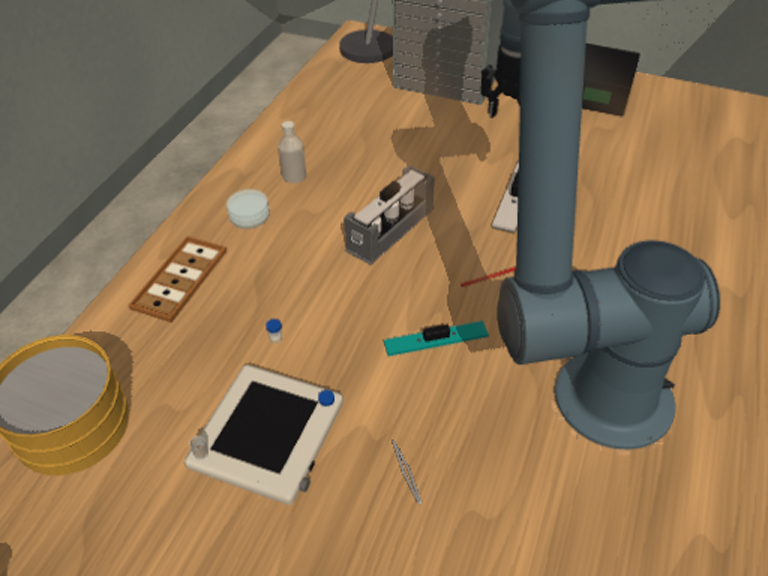

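The bar lies flat between the lips, grip up, with similar gaps to both stops. The lenses stand upright beneath it, the vial is where it was, and the arm is clear. I'm handing in.

```bash
python3 -c "
from plant import arm; print(arm.hand_in())"
```

```text
the job is handed in; nothing more can be done
None
```

The job is done and handed in at about 47 s of the 136 s allowed; the hand-in reported no verdict.

- **Lenses:** I set the tall lens on the black plate and moved the short lens to the shallow compartment. The medium lens went to the middle compartment and the tall one from the plate to the deep one. Each touched down within about 0.5 mm of the height its compartment depth predicted, which also fits the depth order I read from the pictures.
- **Bar:** I laid the smaller white bar, not the larger white or turquoise one, across the seats with its grip up. It touched down at seat height, and the last pictures show it flat between the lips with similar gaps to both end stops.
- **Last checks:** The three lenses stand upright under the bar, the vial is where it started, and the arm is clear of everything. Every force reading was a few newtons.
- **Disagreements:**
  - The finger opening read about 2 mm less than the true width on the lenses and about 1 mm less on the bar grip.
  - The side camera was about 3–4 mm off along the bar, so I centred the bar by the gaps seen in the top picture.

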